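# Put the microscope kit back in its places

### The job

Clear up the microscope bench: put the sample tube upright in its cup, the small single culture dish in the middle of its round pad, the slide mailer flat on its narrow pad in line with the printed outline, and the slide-holder plate flat inside its rimmed tray, square to it and well centred. Lift the plate straight up off the two dowels of its jig and keep it level all the way; set everything down right way up without dropping it or knocking the tube over, and leave the amber bottle and the stack of dishes where they are.

Things in the scene. Friction and masses are not known exactly. Their poses are not given: they have to be found in the camera images.
- slide_plate: Slide-holder plate, aluminium, 90 (x) x 70 (y) x 6 mm, about 120 g; on its middle a grip bar 40 (x) x 12 (y) x 26 mm high. Origin: centre of underside, z up; yaw within 0.8 rad; same after a half turn. Starts on a fixed brown jig block of like yaw (104 x 64 mm, 12 mm high), whose two 6 mm dowels, 14 mm above the block, pass through 7.5 mm holes at x = +-36 mm: raise it straight up 15 mm to free it.
- plate_tray: Place of the slide-holder plate: the only rimmed, nearly square tray, white plastic, fixed, 116 (x) x 96 (y) mm outside, 108 x 88 mm inside, floor 4 mm above the bench, rim 8 mm above the bench. Origin: centre of its underside, on the bench; x along its long side; z up; yaw within 0.8 rad.
- dish: Closed round culture dish with a red-brown fill, 56 mm across (53 mm for the lowest 8 mm), 18 mm high, about 30 g (0.7 to 1.4 times), standing on the bench. The small single dish, not one of the 90 mm stack. Origin: centre of its underside, z up.
- dish_pad: Place of the dish: the only round flat pad, black rubber, fixed, 84 mm across, with a thin white circle 63 mm across printed on it; no rim, top 4 mm above the bench. Origin: centre of its underside, on the bench, z up.
- tube: Sample tube standing upright on its flat foot: pale body 29 mm across with a blue screw cap 34 mm across, from 94 mm to the top at 115 mm above its foot; about 60 g (0.7 to 1.4 times). Origin: centre of its foot; z along the tube, up.
- tube_cup: Place of the tube: the white round cup, fixed, 58 mm across outside, 50 mm inside, 40 mm high, open at the top, inner floor 5 mm above the bench. Origin: centre of its underside, on the bench, z up.
- slide_box: Slide mailer: closed flat white plastic box 84 (its x) x 30 (its y) x 20 mm high with a paper label, about 50 g (0.7 to 1.4 times), lying flat on the bench. Origin: centre of its underside; x along its length; z up; yaw within 0.8 rad; the same after a half turn.
- box_pad: Place of the slide mailer: the narrow rectangular flat pad, black rubber, fixed, 108 (x) x 50 (y) mm, with a thin white rectangle 90 x 36 mm printed on it; no rim, top 4 mm above the bench. Origin: centre of its underside, on the bench; x along its length; z up; yaw within 0.8 rad.
- amber_bottle: Bystander: small amber bottle with a black cap, 38 mm across, 75 mm tall, at the left edge of the work. Origin: centre of its underside, z up. Leave it alone.
- dish_stack: Bystander: stack of four culture dishes, 90 mm across, 60 mm tall, at the right edge of the work. Origin: centre of its underside, z up. Leave it alone.
Things that resemble listed ones, but are neither listed nor needed, are in the scene too. Of the things shaped like the plate_tray, the white one is meant.

How it is judged:
At the end, for the whole second after the job is handed in: Tube, dish and mailer rest in or on their own places within 12 mm of centre, the plate within 15 mm; all right way up (0.1 rad), mailer and plate in line within 0.25 rad either way round, heights within -3/+4 mm, released, at rest; bottle and dish stack upright within 20 mm of their start (horizontal distance between dish and dish_pad below 0.012 m and z of dish in the frame of dish_pad between 0.001 and 0.008 m and angle between each of dish, slide_box, tube, slide_plate's own z axis and vertical below 0.1 rad and linear speed of each of dish, slide_box, tube, slide_plate below 0.02 m/s and contact force between the fingers and dish below 0.01 N and horizontal distance between slide_box and box_pad below 0.012 m and z of slide_box in the frame of box_pad between 0.001 and 0.008 m and contact force between the fingers and slide_box below 0.01 N and angle between the x axis of slide_box and the x axis of box_pad, either way round below 0.25 rad and horizontal distance between tube and tube_cup below 0.012 m and z of tube in the frame of tube_cup between 0.002 and 0.009 m and contact force between the fingers and tube below 0.01 N and horizontal distance between slide_plate and plate_tray below 0.015 m and z of slide_plate in the frame of plate_tray between 0.001 and 0.008 m and contact force between the fingers and slide_plate below 0.01 N and angle between the x axis of slide_plate and the x axis of plate_tray, either way round below 0.25 rad and distance of each of amber_bottle, dish_stack from where it was at the start of the episode below 0.02 m and angle between each of amber_bottle, dish_stack's own z axis and vertical below 0.15 rad); the robot touches nothing.
It fails at once if the slide-holder plate is tipped out of level (more than 14 degrees) (angle between slide_plate's own z axis and vertical above 0.25 rad).
It fails at once if the tube is knocked or laid over (more than 40 degrees) (angle between tube's own z axis and vertical above 0.7 rad).
It fails at once if a thing is dropped: touching nothing while its underside is over 45 mm (tube, plate: 60 mm) above the bench ((height (world z) of dish above 0.045 m and contact force between dish and anything else below 0.001 N) or (height (world z) of slide_box above 0.045 m and contact force between slide_box and anything else below 0.001 N) or (height (world z) of tube above 0.06 m and contact force between tube and anything else below 0.001 N) or (height (world z) of slide_plate above 0.06 m and contact force between slide_plate and anything else below 0.001 N)).
It fails at once if the amber bottle or the stack of dishes is shifted by more than 20 mm (distance of any of amber_bottle, dish_stack from where it was at the start of the episode above 0.02 m).
It also fails if it takes over 120 s, if anything falls off the work surface, if the arm or the gripper's body presses on something with over 40 N, if the wrist force passes 120 N, or if a joint passes its speed limit or range.

### The arm

A 6-joint arm with a two-finger parallel gripper is mounted at the origin on the work surface. World frame = base frame: x ahead of the robot, y to its left, z up, the work surface at z = 0. Lengths are in m, angles in rad, forces in N, time in s.
With the tool pointing down it reaches from about 0.3 to 0.875 m from the base axis. Payload 6.4 kg.
Tool frame: the origin (TCP) lies midway between the tips of the shut fingers; the grasp point (between the pads) lies ctrl.grip_depth behind it (ctrl.grip_depth is the distance from the TCP to the grasp point, in m); x points along the fingers, y is the direction in which the jaws open and shut, and the axes are right-handed (so a half turn about x gives the same grasp; the last joint's range is limited). The gripper opens to 85 mm and grips with 20 to 120 N. Pads are 22 mm wide; open, the fingers measure 114 mm over their backs; the gripper's body (76 mm by 85 mm) begins 54 mm behind the grasp point. The pads swing forward as they close: fully open they stand 13 mm farther back than shut.
Start: joints at [-1.397, 0.181, 1.607, -0, 1.354, -0.206], TCP at [0.213, -0.534, 0.231] pointing down, gripper open.
Joint ranges: [-2.99, 2.99], [-0.89, 2.07], [0.3, 2.58], [-1.14, 4.28], [0, 2.63], [-3.12, 3.12]. Speed limits (rad/s): [2.57, 2.57, 3.01, 3.14, 3.14, 3.14].

### API

Orientations are given as a unit quaternion [w, x, y, z].
In Python, from bench import ctrl gives the robot as it stands.
- The arm moves only by the shell command python3 -m creep 'ROWS'. ROWS is text: rows parted by semicolons, each of 7 numbers parted by spaces: the opening, from 0 (shut) to 1 (fully open), then the shift along the tool's x, y, z in cm, then the turn, a rotation vector about the tool's x, y, z in rad. In form: claw x y z ax ay az; .... A call has 1 to 10 rows; each row shifts and turns the pose as measured when the row begins, along the tool's axes as they then stand; what a row does not reach is not made up. A row lasts 1/8 s, in which the tool goes at most 62.5 mm and 10.7 degrees, less where a joint would pass 70% of its speed; a pose out of reach is approached as far as the arm can. A call with a gripper value outside its range is refused whole. The fingers move at their own pace and stop on an object; the grip force is fixed at half the most. Time passes only in rows, so rows that do not move let the fingers close. It gives the time, the measured TCP pose, the force and the opening at its end, in the units of the state.
- ctrl.get_obs(): the state, without advancing time (a new reading comes with each control period).
- ctrl.camera(name): name is "scene" or "top"; returns (picture, depth): 384x512x3 uint8, blue, green, red; 384x512 float32, m along the optical axis (not along the pixel's ray), 0 where there is no reading.
- ctrl.calibration(name): a dict with "mtx" (3x3 intrinsics, pixels), "R" (3x3) and "t" (3): a world point X has camera coordinates R X + t. Camera axes: x right, y down, z forward; pixel columns grow to the right and rows downward; lengths in m; the calibration is good to about 2 mm. A picture is of the moment at which its call begins. calibration takes no time and is no camera call.
- ctrl.hand_in(): hands the job in, once; it reports no verdict.
Trained networks look in the newest picture that a camera, given by its name, has taken for a name from the list of things; names that differ only in an ending like _2 or _b are one class to them, and where a whole thing is asked for, a point or a joint stands for the part that bears it (a point fixed in the world has none). Each returns a list of dicts, best first, with "confidence" (0 to 1); they miss things now and then, are a little off and sometimes report something else, mostly with a low value. They report only what shows in the picture. A call takes as long as a camera call. They do not tell look-alikes from the thing itself.
- ctrl.find_in(query, camera): "rect" ([left, top, right, bottom] in pixels, round what is visible of it).
The state is a dict: "time_s": time; "q": joint angles; "dq": joint speeds; "joint_efforts": joint torques, N m; "eef_pos": TCP position; "eef_rot": TCP orientation; "wrist_force": force on the tool from outside, world axes, zero at the start; "torque": the same for the moment, N m; "opening": opening from 0.0 (shut) to 1.0 (fully open).
Only numpy, scipy, OpenCV 4.12 (cv2) and the standard library are available. Lean on these libraries where they do the work, as an engineer would, in place of code of your own. Each camera call takes 0.05 s, during which the arm holds its last target.

## Working session

There is one attempt and no reset: what is moved stays moved. The work goes in short steps, Python scripts to look and compute and a shell command to move; the robot and the scene stay as the last step left them, time stands still between calls to the robot, and variables do not carry over. Pictures are saved under pics/ and viewed, and the job is handed in when it is done.

```bash
ls; mkdir -p pics; python3 - <<'E'
from bench import ctrl
import cv2,numpy as np
o=ctrl.get_obs()
for k,v in o.items(): print(k,np.round(v,4))
print(ctrl.grip_depth)
for n in ("scene","top"):
    p,d=ctrl.camera(n); cv2.imwrite(f"pics/{n}0.png",p); np.save(f"pics/{n}0.npy",d)
    c=ctrl.calibration(n); print(n,c)
E
```

```text
pics
time_s 0.0
q [-1.3973  0.1815  1.608   0.      1.3538 -0.2063]
dq [ 0.0008  0.0003 -0.0011 -0.0012 -0.0001 -0.0008]
joint_efforts [ 5.00000e-04 -4.44865e+01 -3.51339e+01 -2.00000e-04  9.10000e-03
  0.00000e+00]
eef_pos [ 0.2131 -0.5335  0.2304]
eef_rot [ 0.1328  0.6944  0.1341 -0.6944]
wrist_force [ 0.3944  1.4854 -0.8972]
torque [-0.0106 -0.0043 -0.0316]
opening 1.0003
0.0187
scene {'mtx': array([[385.6733051 ,   0.        , 256.91917273],
       [  0.        , 385.6733051 , 197.37569323],
       [  0.        ,   0.        ,   1.        ]]), 'R': array([[ 0.16890254,  0.98559905, -0.00815104],
       [ 0.7064094 , -0.1268166 , -0.69635   ],
       [-0.68735558,  0.11185731, -0.71765608]]), 't': array([-0.07386149, -0.3003328 ,  1.47985049])}
top {'mtx': array([[464.36812151,   0.        , 249.38814427],
       [  0.        , 464.36812151, 203.51742083],
       [  0.        ,   0.        ,   1.        ]]), 'R': array([[-0.01448266, -0.99974554,  0.01729492],
       [-0.99878314,  0.01364888, -0.0473915 ],
       [ 0.04714338, -0.01796023, -0.99872666]]), 't': array([-0.01255333,  0.43500513,  1.40951601])}
```

View pics/top0.png

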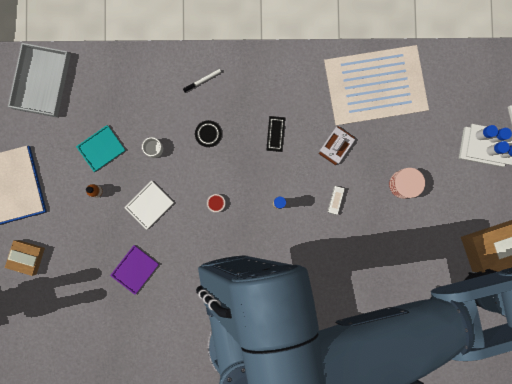

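View pics/scene0.png

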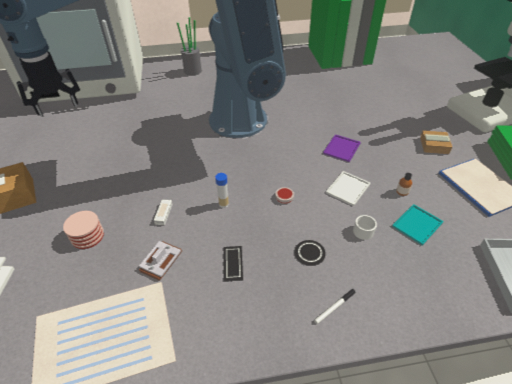

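The top view shows the plate on its jig at (337,145), mailer (338,200), tube with blue cap (280,203), small red dish (216,203), cup (152,147), round pad (208,133), narrow pad (275,134) and white tray (150,205).
- **Tray look-alikes:** teal (102,148), purple (135,270), grey box (40,80). I choose the white one.
- **Other bystanders:** dish stack (408,183), bottle (93,190).

Next I'll check these in close crops and measure.

```bash
cat > h.py <<'E'
from bench import ctrl
import cv2,numpy as np
def pix2w(n,u,v,z):
    c=ctrl.calibration(n);R,t,K=c["R"],c["t"],c["mtx"]
    d=R.T@(np.linalg.inv(K)@np.array([u,v,1.]));o=-R.T@t
    return o+d*(z-o[2])/d[2]
def w2pix(n,X):
    c=ctrl.calibration(n);p=c["mtx"]@(c["R"]@np.asarray(X,float)+c["t"]);return p[:2]/p[2]
def cloud(n,D):
    c=ctrl.calibration(n);K=c["mtx"];v,u=np.mgrid[0:D.shape[0],0:D.shape[1]]
    P=np.stack([(u-K[0,2])/K[0,0]*D,(v-K[1,2])/K[1,1]*D,D],-1)
    W=(P-c["t"])@c["R"];W[D<=0]=np.nan;return W
def show(img,box,s,name):
    x0,y0,x1,y1=box;cv2.imwrite("pics/"+name,cv2.resize(img[y0:y1,x0:x1],None,fx=s,fy=s,interpolation=cv2.INTER_CUBIC))
E
python3 - <<'E'
from h import *
im=cv2.imread("pics/top0.png");show(im,(120,100,370,240),3.2,"crop_top.png")
im=cv2.imread("pics/scene0.png");show(im,(130,160,410,290),2.8,"crop_scene.png")
for n in("top","scene"):
    D=np.load(f"pics/{n}0.npy");W=cloud(n,D);np.save(f"pics/W{n}.npy",W)
W=np.load("pics/Wtop.npy")
for nm,(u,v) in dict(plate=(337,145),tube=(280,203),box=(338,200),dish=(216,203),cup=(152,147),dpad=(208,133),bpad=(275,134),tray=(150,205),stack=(408,183),bottle=(93,190),bench=(250,170)).items(): print(nm,np.round(W[v,u],4))
E
```

```text
plate [ 0.6061 -0.2846  0.0443]
tube [ 0.43   -0.1033  0.1185]
box [ 0.4414 -0.2889  0.0194]
dish [0.4374 0.0829 0.0179]
cup [0.6128 0.2779 0.007 ]
dpad [0.6548 0.1059 0.0045]
bpad [ 0.6484 -0.1008  0.0093]
tray [0.4348 0.2859 0.0015]
stack [ 0.4875 -0.4921  0.0557]
bottle [0.4782 0.4399 0.0639]
bench [ 0.5391 -0.0223 -0.0011]
```

View pics/crop_top.png

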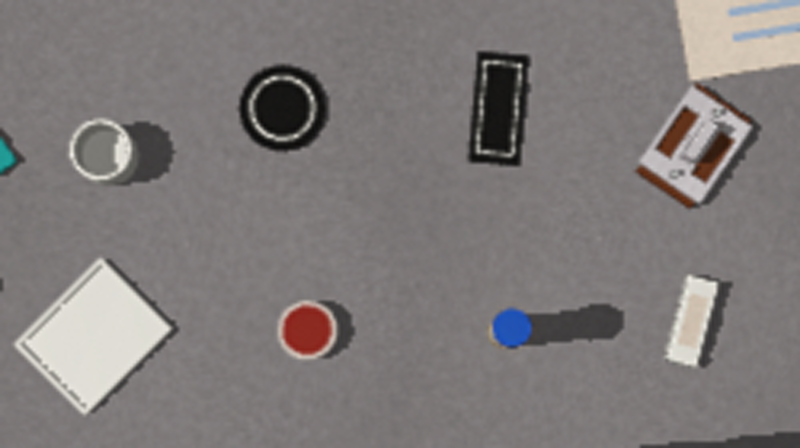

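View pics/crop_scene.png

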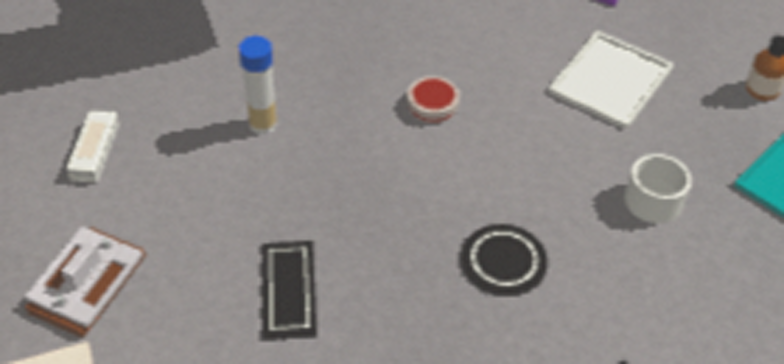

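```bash
cat > meas.py <<'E'
from h import *
def rect(n,im,cx,cy,z,half=0.09,s=2000):
    # metric patch: column -> +x world, row -> +y ; s px per m
    N=int(2*half*s);g=np.arange(N)/s-half
    X,Y=np.meshgrid(cx+g,cy+g)
    c=ctrl.calibration(n);P=np.stack([X,Y,np.full_like(X,z)],-1)@c["R"].T+c["t"];P=P@c["mtx"].T
    m=(P[...,:2]/P[...,2:]).astype(np.float32)
    return cv2.remap(im,m[...,0],m[...,1],cv2.INTER_CUBIC)
def blob(mask,cx,cy,half,s=2000):
    mask=mask.astype(np.uint8)*255
    mask=cv2.morphologyEx(mask,cv2.MORPH_CLOSE,np.ones((9,9)))
    k,_=cv2.findContours(mask,cv2.RETR_EXTERNAL,cv2.CHAIN_APPROX_NONE)
    k=max(k,key=cv2.contourArea);(x,y),(w,h),a=cv2.minAreaRect(k)
    M=cv2.moments(k);
    f=lambda x,y:(round(cx-half+x/s,4),round(cy-half+y/s,4))
    if w<h:a+=90
    a=np.deg2rad(a);a=(a+np.pi/2)%np.pi-np.pi/2
    return dict(c=f(x,y),cen=f(M["m10"]/M["m00"],M["m01"]/M["m00"]),size=(round(max(w,h)/s*1e3,1),round(min(w,h)/s*1e3,1)),yaw=round(a,3),deq=round(2e3*np.sqrt(cv2.contourArea(k)/np.pi)/s,1))
E
cat > m1.py <<'E'
from meas import *
import sys
ims={n:cv2.imread(f"pics/{n}0.png") for n in("top","scene")}
half=.09
def go(nm,cx,cy,z,f,half=.09):
    for n in ims:
        p=rect(n,ims[n],cx,cy,z,half);
        cv2.imwrite(f"pics/p_{nm}_{n}.png",p)
        hsv=cv2.cvtColor(p,cv2.COLOR_BGR2HSV).astype(int);pi=p.astype(int)
        try: print(nm,n,blob(f(hsv,pi),cx,cy,half))
        except Exception as e: print(nm,n,e)
dark=lambda h,p:p.max(-1)<70
white=lambda h,p:p.min(-1)>165
go("dpad",.655,.106,.004,lambda h,p:p.max(-1)<62,.06)
go("bpad",.648,-.10,.004,lambda h,p:p.max(-1)<62,.07)
go("tray",.435,.286,.008,white)
go("cup",.613,.278,.040,lambda h,p:p.min(-1)>150,.05)
go("dish",.437,.083,.018,lambda h,p:(h[...,1]>120)&((h[...,0]<12)|(h[...,0]>168)),.05)
go("tubecap",.43,-.103,.115,lambda h,p:(h[...,1]>130)&(h[...,0]>95)&(h[...,0]<130),.04)
go("box",.441,-.289,.020,white,.07)
go("plate",.606,-.285,.018,lambda h,p:(h[...,1]<25)&(p.min(-1)>140))
E
python3 m1.py
python3 - <<'E'
import cv2,numpy as np,glob
for n in("top","scene"):
    t=[cv2.resize(cv2.imread(f"pics/p_{k}_{n}.png"),(200,200)) for k in("dpad","bpad","tray","cup","dish","tubecap","box","plate")]
    cv2.imwrite(f"pics/m_{n}.png",np.vstack([np.hstack(t[:4]),np.hstack(t[4:])]))
E
```

```text
dpad top {'c': (0.654, 0.1055), 'cen': (0.6538, 0.1055), 'size': (84.0, 83.0), 'yaw': np.float64(-1.571), 'deq': np.float64(83.1)}
dpad scene {'c': (0.6547, 0.1075), 'cen': (0.6548, 0.1071), 'size': (49.0, 48.5), 'yaw': np.float64(-1.571), 'deq': np.float64(48.3)}
bpad top {'c': (0.6508, -0.1035), 'cen': (0.651, -0.1028), 'size': (108.2, 52.0), 'yaw': np.float64(-0.103), 'deq': np.float64(81.9)}
bpad scene {'c': (0.6526, -0.1013), 'cen': (0.6528, -0.1017), 'size': (79.1, 25.5), 'yaw': np.float64(-0.111), 'deq': np.float64(48.6)}
tray top {'c': (0.4359, 0.2898), 'cen': (0.4357, 0.2899), 'size': (117.3, 96.5), 'yaw': np.float64(-0.793), 'deq': np.float64(118.9)}
tray scene {'c': (0.4369, 0.29), 'cen': (0.4372, 0.2902), 'size': (119.7, 99.9), 'yaw': np.float64(-0.794), 'deq': np.float64(121.3)}
cup top {'c': (0.6093, 0.2753), 'cen': (0.6095, 0.2753), 'size': (58.0, 58.0), 'yaw': np.float64(0.785), 'deq': np.float64(57.8)}
cup scene {'c': (0.6167, 0.2788), 'cen': (0.6125, 0.2756), 'size': (75.9, 61.9), 'yaw': np.float64(0.536), 'deq': np.float64(62.9)}
dish top {'c': (0.4385, 0.0842), 'c
[... 340 characters left out ...]
deq': np.float64(33.5)}
tubecap scene {'c': (0.4448, -0.1025), 'cen': (0.4451, -0.1025), 'size': (49.5, 31.0), 'yaw': np.float64(0.0), 'deq': np.float64(40.4)}
box top {'c': (0.4421, -0.2816), 'cen': (0.4421, -0.2816), 'size': (83.6, 31.2), 'yaw': np.float64(-0.284), 'deq': np.float64(55.4)}
box scene {'c': (0.4498, -0.2795), 'cen': (0.4464, -0.2787), 'size': (95.0, 37.9), 'yaw': np.float64(-0.269), 'deq': np.float64(61.5)}
plate top {'c': (0.612, -0.2891), 'cen': (0.6118, -0.2892), 'size': (90.7, 71.8), 'yaw': np.float64(-0.62), 'deq': np.float64(89.4)}
plate scene {'c': (0.6058, -0.2853), 'cen': (0.6055, -0.2815), 'size': (179.5, 179.5), 'yaw': np.float64(-1.571), 'deq': np.float64(197.4)}
```

View pics/m_top.png

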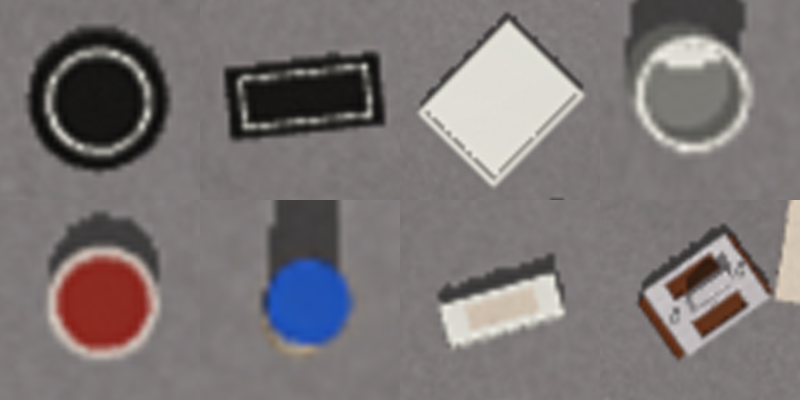

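View pics/m_scene.png

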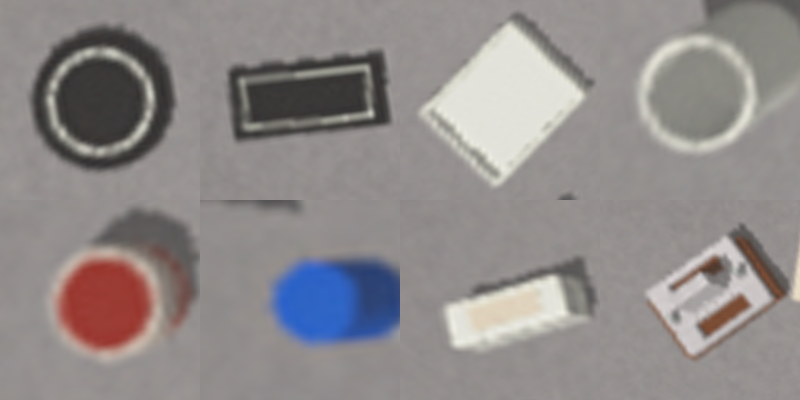

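```bash
cat > plan.py <<'E'
import sys
from h import *
from scipy.spatial.transform import Rotation as Ro
# plan.py x y z [jawyaw]  : tool-frame shift (cm) and turn about tool x to bring tool y to world yaw
def plan(x,y,z,jaw=None):
    o=ctrl.get_obs();w=o["eef_rot"];R=Ro.from_quat([w[1],w[2],w[3],w[0]]).as_matrix()
    cur=np.arctan2(R[1,1],R[0,1])
    print("t",o["time_s"],"pos",np.round(o["eef_pos"],4),"down-err",np.round(R[:2,0],3),"yaw_y",round(cur,3),"open",round(o["opening"],3),"F",np.round(o["wrist_force"],1),"q",np.round(o["q"],2))
    d=R.T@(np.array([x,y,z])-o["eef_pos"])*100
    print("shift cm in present tool axes",np.round(d,2))
    if jaw is not None:
        for k in(0,1):
            a=jaw-cur+k*np.pi;a=(a+np.pi)%(2*np.pi)-np.pi
            R2=Ro.from_rotvec([0,0,a]).as_matrix()@R
            # exact levelled goal
            yy=np.array([np.cos(cur+a),np.sin(cur+a),0]);xx=np.array([0,0,-1.]);G=np.stack([xx,yy,np.cross(xx,yy)],1)
            print(" turn option: rotvec(tool)",np.round(Ro.from_matrix(R.T@G).as_rotvec(),3),"shift after turn",np.round(G.T@(np.array([x,y,z])-o["eef_pos"])*100,2))
if __name__=="__main__": plan(*map(float,sys.argv[1:]))
E
python3 plan.py .433 -.103 .16 1.571
```

```text
t 0.1 pos [ 0.2131 -0.5335  0.2305] down-err [-0.     0.002] yaw_y -1.191 open 0.998 F [-0.3  0.2 -0.4] q [-1.4   0.18  1.61  0.    1.35 -0.21]
shift cm in present tool axes [  7.11 -31.82 -36.38]
 turn option: rotvec(tool) [-2.762e+00 -2.000e-03 -0.000e+00] shift after turn [ 7.05 43.05 22.  ]
 turn option: rotvec(tool) [ 0.38  -0.     0.002] shift after turn [  7.05 -43.05 -22.  ]
```

```bash
python3 -m creep '1 0.3 -3.2 -3.6 0 0 0;1 0.3 -3.2 -3.6 0 0 0;1 0.3 -3.2 -3.6 0 0 0;1 0.3 -3.2 -3.6 0 0 0;1 0.3 -3.2 -3.6 0 0 0;1 0.3 -3.2 -3.6 0 0 0;1 0.3 -3.2 -3.6 0 0 0;1 0.3 -3.2 -3.6 0 0 0;1 0.3 -3.2 -3.6 0 0 0;1 0.3 -3 -3.4 0 0 0'; python3 plan.py .433 -.103 .16 -1.19
```

```text
time_s: 1.35
eef_pos: [0.4316, -0.0936, 0.1978]
eef_rot: [-0.129, -0.695, -0.133, 0.695]
wrist_force: [0.0, -0.1, 0.8]
opening: 1.002
t 1.35 pos [ 0.4316 -0.0936  0.1978] down-err [-0.001  0.005] yaw_y -1.198 open 1.002 F [ 0.  -0.1  0.8] q [-0.49 -0.09  1.96  0.    1.28  0.71]
shift cm in present tool axes [3.77 0.95 0.22]
 turn option: rotvec(tool) [-0.008 -0.001  0.005] shift after turn [3.78 0.93 0.23]
 turn option: rotvec(tool) [3.133e+00 8.000e-03 1.000e-03] shift after turn [ 3.78 -0.93 -0.23]
```

```bash
python3 -m creep '1 2 0.95 0.2 0 0 0;1 1.8 0 0 0 0 0;1 0 0 0 0 0 0'; python3 plan.py .433 -.103 .083 -1.19; python3 - <<'E'
from h import *
p,d=ctrl.camera("scene");cv2.imwrite("pics/s1.png",p);show(p,(130,60,330,240),4,"s1c.png")
E
```

```text
time_s: 1.72
eef_pos: [0.4338, -0.0985, 0.1581]
eef_rot: [-0.132, -0.694, -0.136, 0.695]
wrist_force: [-0.3, -1.0, -1.0]
opening: 0.999
t 1.725 pos [ 0.4338 -0.0985  0.1581] down-err [-0.002  0.006] yaw_y -1.19 open 0.999 F [-0.3 -1.  -1. ] q [-0.49 -0.03  1.99  0.    1.19  0.69]
shift cm in present tool axes [7.51 0.43 0.24]
 turn option: rotvec(tool) [-0.    -0.     0.006] shift after turn [7.51 0.39 0.24]
 turn option: rotvec(tool) [3.141 0.01  0.   ] shift after turn [ 7.51 -0.39 -0.24]
```

View pics/s1c.png

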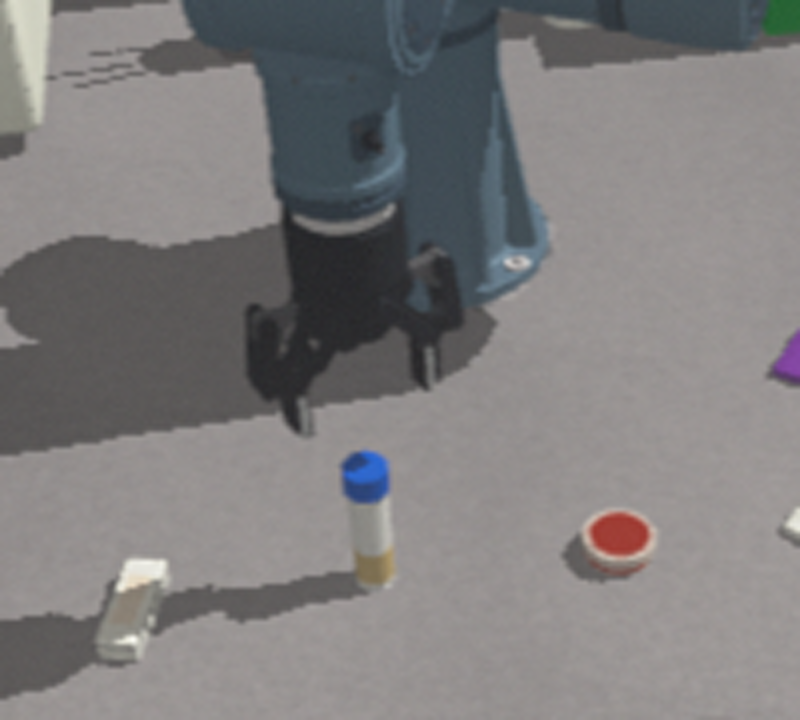

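The open fingers straddle the tube cap, seen at (365,480) in the crop. I'll correct the 4 mm offset and go down.

```bash
python3 -m creep '1 1.5 0.4 0.25 0 0 0.006;1 2 0.2 0.1 0 0 0;1 2 0 0 0 0 0;1 1.5 0 0 0 0 0;1 0.3 0 0 0 0 0'; python3 plan.py .433 -.103 .083 -1.19
```

```text
time_s: 2.4
eef_pos: [0.4365, -0.1089, 0.0887]
eef_rot: [0.135, 0.697, 0.131, -0.692]
wrist_force: [-1.2, -0.5, -0.1]
opening: 0.997
t 2.4 pos [ 0.4365 -0.1089  0.0887] down-err [ 0.009 -0.005] yaw_y -1.193 open 0.997 F [-1.2 -0.5 -0.1] q [-0.51  0.09  2.04  0.    1.01  0.68]
shift cm in present tool axes [ 0.56 -0.69  0.11]
 turn option: rotvec(tool) [-0.003 -0.006 -0.007] shift after turn [ 0.57 -0.68  0.11]
 turn option: rotvec(tool) [ 3.139 -0.012  0.01 ] shift after turn [ 0.57  0.68 -0.11]
```

```bash
python3 -m creep '1 0.5 -0.6 0.1 0 -0.006 -0.006;1 0 0 0 0 0 0;1 0 0 0 0 0 0'; python3 plan.py .433 -.103 .083 -1.19
```

```text
time_s: 2.78
eef_pos: [0.4342, -0.1039, 0.0847]
eef_rot: [0.134, 0.695, 0.132, -0.694]
wrist_force: [-1.6, -0.1, 0.4]
opening: 0.996
t 2.775 pos [ 0.4342 -0.1039  0.0847] down-err [ 0.002 -0.002] yaw_y -1.193 open 0.996 F [-1.6 -0.1  0.4] q [-0.5   0.09  2.04 -0.    1.01  0.69]
shift cm in present tool axes [ 0.17 -0.13  0.08]
 turn option: rotvec(tool) [-0.003 -0.001 -0.003] shift after turn [ 0.17 -0.13  0.08]
 turn option: rotvec(tool) [ 3.139e+00 -4.000e-03  2.000e-03] shift after turn [ 0.17  0.13 -0.08]
```

Close on the cap.

```bash
python3 -m creep '1 0.15 -0.1 0.05 0 0 0;0 0 0 0 0 0 0;0 0 0 0 0 0 0;0 0 0 0 0 0 0;0 0 0 0 0 0 0;0 0 0 0 0 0 0;0 0 0 0 0 0 0'; python3 plan.py .433 -.103 .083 -1.19
```

```text
time_s: 3.65
eef_pos: [0.4339, -0.1032, 0.0841]
eef_rot: [0.134, 0.696, 0.132, -0.693]
wrist_force: [-0.8, 0.0, 1.9]
opening: 0.366
t 3.65 pos [ 0.4339 -0.1032  0.0841] down-err [ 0.004 -0.003] yaw_y -1.193 open 0.366 F [-0.8  0.   1.9] q [-0.5   0.09  2.04 -0.    1.    0.69]
shift cm in present tool axes [ 0.11 -0.05  0.08]
 turn option: rotvec(tool) [-0.003 -0.002 -0.004] shift after turn [ 0.11 -0.05  0.08]
 turn option: rotvec(tool) [ 3.139 -0.006  0.004] shift after turn [ 0.11  0.05 -0.08]
```

```bash
python3 -m creep '0 -1 0 0 0 0 0;0 -2 0 0 0 0 0;0 -2 0 0 0 0 0;0 -2 0 0 0 0 0;0 -1 0 0 0 0 0;0 0 0 0 0 0 0'; python3 plan.py .610 .2753 .16 -1.19;python3 - <<'E'
from h import *
p,d=ctrl.camera("scene");show(p,(130,60,330,240),4,"s2c.png")
E
```

```text
time_s: 4.4
eef_pos: [0.4333, -0.1032, 0.1679]
eef_rot: [0.134, 0.695, 0.132, -0.694]
wrist_force: [-0.1, -0.1, -1.5]
opening: 0.366
t 4.4 pos [ 0.4333 -0.1032  0.1679] down-err [ 0.003 -0.003] yaw_y -1.193 open 0.366 F [-0.1 -0.1 -1.5] q [-0.5  -0.05  1.99 -0.    1.2   0.69]
shift cm in present tool axes [  0.73 -28.65 -30.4 ]
 turn option: rotvec(tool) [-0.003 -0.002 -0.004] shift after turn [  0.79 -28.57 -30.48]
 turn option: rotvec(tool) [ 3.139e+00 -7.000e-03  3.000e-03] shift after turn [ 0.79 28.57 30.48]
```

View pics/s2c.png

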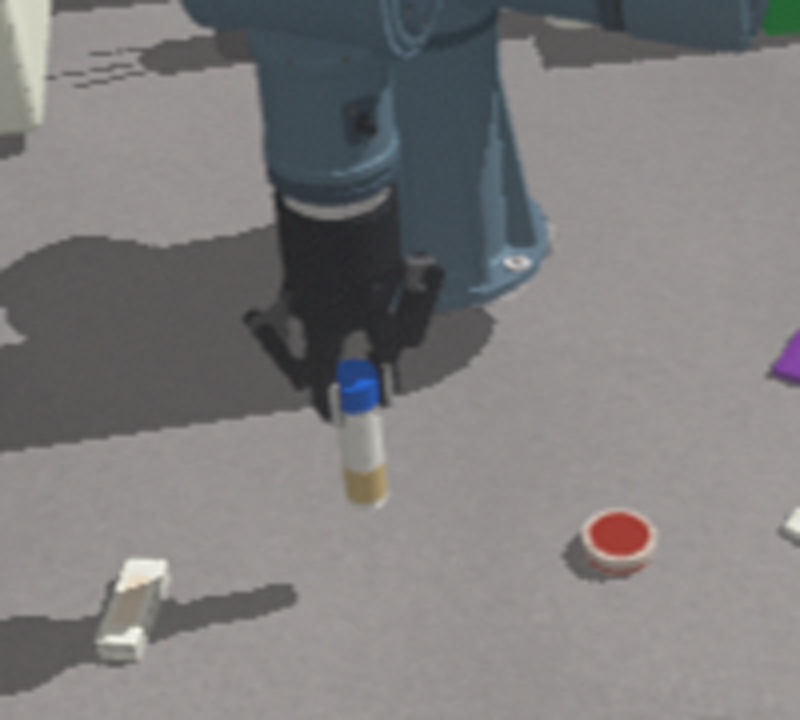

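The tube hangs upright in the gripper, cap at (358,385) and foot at (365,500) in the crop. Carry it to the cup.

```bash
python3 -m creep '0 0 -1.5 -1.6 0 0 0;0 0 -2.6 -2.8 0 0 0;0 0 -3 -3.2 0 0 0;0 0 -3 -3.2 0 0 0;0 0 -3 -3.2 0 0 0;0 0 -3 -3.2 0 0 0;0 0 -3 -3.2 0 0 0;0 0 -3 -3.2 0 0 0;0 0 -2 -2.1 0 0 0;0 0 -1 -1.1 0 0 0'; python3 plan.py .610 .2753 .16 -1.19
```

```text
time_s: 5.7
eef_pos: [0.5887, 0.2382, 0.1537]
eef_rot: [-0.132, -0.689, -0.131, 0.7]
wrist_force: [0.5, -0.8, -1.0]
opening: 0.362
t 5.7 pos [0.5887 0.2382 0.1537] down-err [-0.015 -0.004] yaw_y -1.197 open 0.362 F [ 0.5 -0.8 -1. ] q [ 0.2   0.39  1.5  -0.    1.26  1.4 ]
shift cm in present tool axes [-0.68 -2.68 -3.33]
 turn option: rotvec(tool) [-0.007  0.015  0.002] shift after turn [-0.63 -2.65 -3.36]
 turn option: rotvec(tool) [ 3.135e+00  3.000e-03 -2.300e-02] shift after turn [-0.63  2.65  3.36]
```

```bash
python3 -m creep '0 0 -1.6 -1.9 0 0.015 0.002;0 0 -1 -1.2 0 0 0;0 0 0 0 0 0 0;0 0 0 0 0 0 0'; python3 plan.py .610 .2753 .16 -1.19;python3 - <<'E'
from h import *
p,d=ctrl.camera("scene");show(p,(260,40,460,240),3,"s3c.png")
p,d=ctrl.camera("top");show(p,(60,80,260,280),3,"t3c.png")
E
```

```text
time_s: 6.2
eef_pos: [0.6071, 0.273, 0.1502]
eef_rot: [-0.132, -0.693, -0.131, 0.697]
wrist_force: [0.3, -0.6, -0.3]
opening: 0.369
t 6.2 pos [0.6071 0.273  0.1502] down-err [-0.005 -0.003] yaw_y -1.197 open 0.369 F [ 0.3 -0.6 -0.3] q [ 0.25  0.46  1.42 -0.    1.27  1.44]
shift cm in present tool axes [-0.98 -0.11 -0.34]
 turn option: rotvec(tool) [-0.007  0.006 -0.   ] shift after turn [-0.98 -0.11 -0.35]
 turn option: rotvec(tool) [ 3.135e+00 -1.000e-03 -9.000e-03] shift after turn [-0.98  0.11  0.35]
```

View pics/s3c.png

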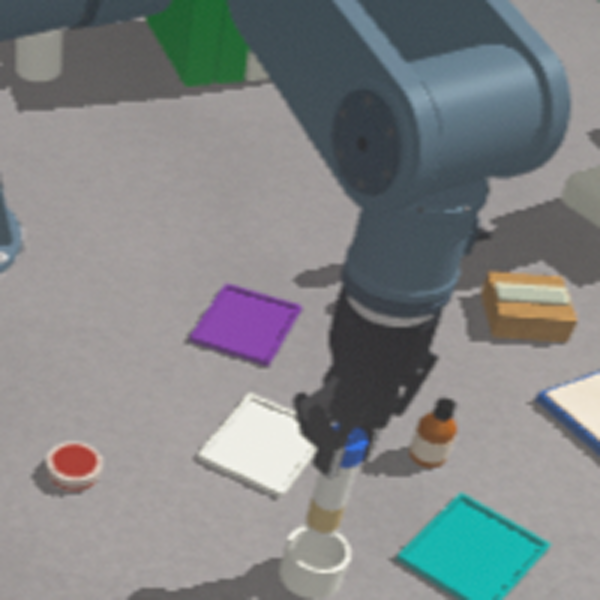

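View pics/t3c.png

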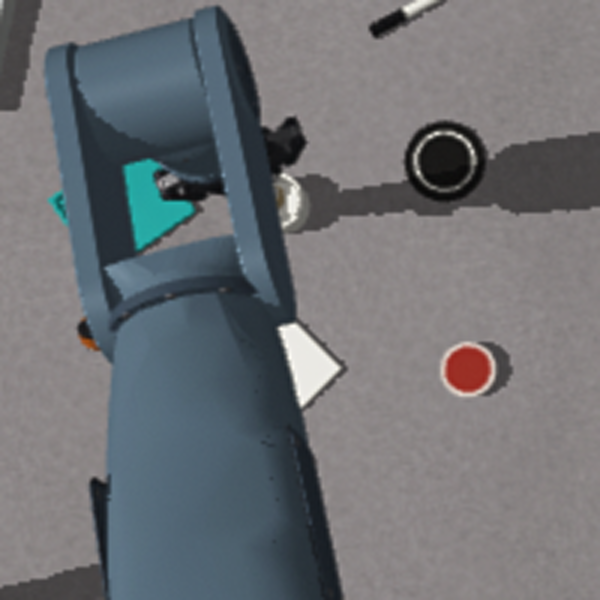

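```bash
python3 - <<'E'
from h import *
for z in(.066,.17): print((w2pix("scene",[.607,.273,z])-[260,40])*3)
E
```

```text
[319.5574711  525.09663573]
[343.8166519  442.88742108]
```

The tube is upright over the cup opening; the projected axis and the picture agree to about 2 px. Lower it.

```bash
python3 -m creep '0 0.2 -0.1 -0.35 0 0.006 0;0 0 0 -0.1 0 0 0;0 1.2 0 0 0 0 0;0 1.2 0 0 0 0 0;0 1.2 0 0 0 0 0;0 0 0 0 0 0 0'; python3 plan.py .610 .2753 .089 -1.19
```

```text
time_s: 7.05
eef_pos: [0.6105, 0.2743, 0.1089]
eef_rot: [-0.131, -0.695, -0.131, 0.695]
wrist_force: [-0.8, 0.1, -0.2]
opening: 0.368
t 7.05 pos [0.6105 0.2743 0.1089] down-err [-0.001 -0.001] yaw_y -1.199 open 0.368 F [-0.8  0.1 -0.2] q [ 0.25  0.51  1.44 -0.    1.19  1.44]
shift cm in present tool axes [ 1.99 -0.11  0.01]
 turn option: rotvec(tool) [-0.009  0.001 -0.   ] shift after turn [ 1.99 -0.11  0.01]
 turn option: rotvec(tool) [ 3.133e+00 -0.000e+00 -1.000e-03] shift after turn [ 1.99  0.11 -0.01]
```

```bash
python3 -m creep '0 0.8 -0.1 0 0 0 0;0 0.7 0 0 0 0 0;0 0.3 0 0 0 0 0;0 0 0 0 0 0 0'; python3 plan.py .610 .2753 .089 -1.19
```

```text
time_s: 7.55
eef_pos: [0.6104, 0.2755, 0.0899]
eef_rot: [-0.131, -0.695, -0.131, 0.695]
wrist_force: [0.1, 0.3, -0.5]
opening: 0.366
t 7.55 pos [0.6104 0.2755 0.0899] down-err [-0. -0.] yaw_y -1.199 open 0.366 F [ 0.1  0.3 -0.5] q [ 0.25  0.53  1.45 -0.    1.16  1.45]
shift cm in present tool axes [0.09 0.   0.05]
 turn option: rotvec(tool) [-0.009  0.    -0.   ] shift after turn [0.09 0.   0.05]
 turn option: rotvec(tool) [ 3.133 -0.    -0.   ] shift after turn [ 0.09 -0.   -0.05]
```

```bash
python3 -m creep '0 0.1 0 0 0 0 0;0 0.1 0 0 0 0 0;0 0 0 0 0 0 0'; python3 plan.py .610 .2753 .089
```

```text
time_s: 7.92
eef_pos: [0.6114, 0.2758, 0.0894]
eef_rot: [0.131, 0.696, 0.131, -0.694]
wrist_force: [-0.2, -0.9, 0.1]
opening: 0.366
t 7.925 pos [0.6114 0.2758 0.0894] down-err [0.002 0.   ] yaw_y -1.199 open 0.366 F [-0.2 -0.9  0.1] q [ 0.25  0.53  1.45 -0.    1.16  1.45]
shift cm in present tool axes [ 0.04 -0.    0.15]
```

```bash
python3 -m creep '0 0.2 0 0.1 0 0 0;0 0.2 0 0 0 0 0'; python3 plan.py .610 .2753 .089
```

```text
time_s: 8.18
eef_pos: [0.6127, 0.2763, 0.0891]
eef_rot: [0.131, 0.698, 0.131, -0.692]
wrist_force: [-2.6, -0.0, 10.8]
opening: 0.37
t 8.175 pos [0.6127 0.2763 0.0891] down-err [0.008 0.002] yaw_y -1.198 open 0.37 F [-2.6 -0.  10.8] q [0.25 0.53 1.45 0.   1.15 1.45]
shift cm in present tool axes [ 0.01 -0.    0.29]
```

Contact with the cup floor (11 N upward). Release and rise.

```bash
python3 -m creep '0.6 -0.1 0 0.25 0 0 -0.008;0.8 0 0 0 0 0 0;0.8 0 0 0 0 0 0;0.8 -2 0 0 0 0 0;0.8 -3 0 0 0 0 0;0.8 -4 0 0 0 0 0;0.8 -3 0 0 0 0 0;0.8 -2 0 0 0 0 0'; python3 plan.py .4388 .0846 .15 -1.19;python3 - <<'E'
from h import *
p,d=ctrl.camera("scene");show(p,(260,100,460,260),4,"s4c.png")
E
```

```text
time_s: 9.18
eef_pos: [0.6088, 0.2735, 0.237]
eef_rot: [0.128, 0.697, 0.134, -0.693]
wrist_force: [0.2, -0.3, -1.2]
opening: 0.797
t 9.175 pos [0.6088 0.2735 0.237 ] down-err [0.003 0.009] yaw_y -1.199 open 0.797 F [ 0.2 -0.3 -1.2] q [0.24 0.37 1.35 0.01 1.41 1.44]
shift cm in present tool axes [ 8.47 11.48 22.76]
 turn option: rotvec(tool) [-0.009 -0.006  0.007] shift after turn [ 8.7  11.22 22.8 ]
 turn option: rotvec(tool) [3.133 0.012 0.01 ] shift after turn [  8.7  -11.22 -22.8 ]
```

View pics/s4c.png

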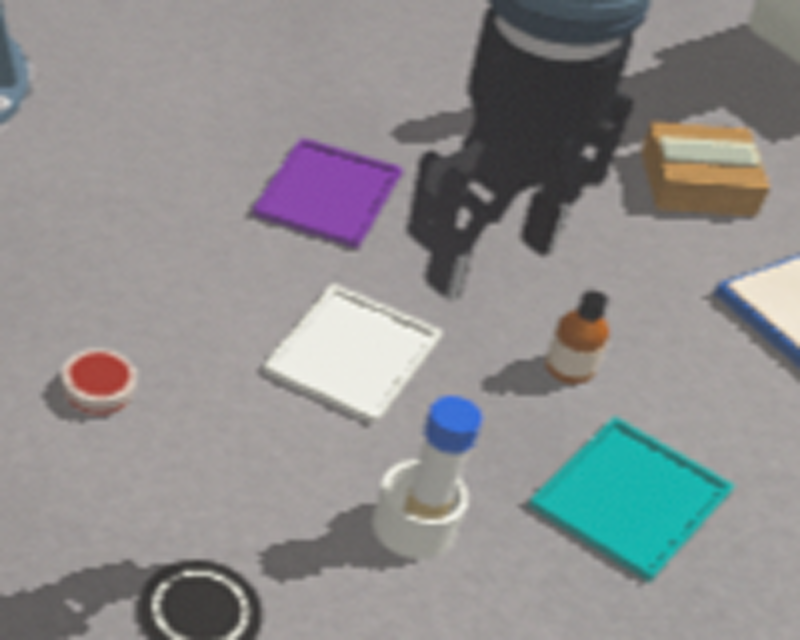

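The tube stands upright inside the cup (cap at (453,425), cup at (422,505) in the crop). Now the dish.

```bash
python3 -m creep '1 0 1 2 0 -0.006 0.007;1 0 1.5 3 0 0 0;1 0.5 2 4 0 0 0;1 1 2 4 0 0 0;1 1 2 4 0 0 0;1 1 1.5 3 0 0 0;1 1 1 2 0 0 0;1 1 0.3 0.8 0 0 0;1 0 0 0 0 0 0'; python3 plan.py .4388 .0846 .10 -1.19
```

```text
time_s: 10.35
eef_pos: [0.4365, 0.0813, 0.1878]
eef_rot: [0.131, 0.701, 0.131, -0.689]
wrist_force: [0.8, 0.5, 0.5]
opening: 0.999
t 10.35 pos [0.4365 0.0813 0.1878] down-err [0.017 0.002] yaw_y -1.198 open 0.999 F [0.8 0.5 0.5] q [-0.09 -0.09  1.98  0.    1.23  1.11]
shift cm in present tool axes [ 8.79 -0.26 -0.18]
 turn option: rotvec(tool) [-0.008 -0.017 -0.004] shift after turn [ 8.78 -0.22 -0.33]
 turn option: rotvec(tool) [ 3.134 -0.006  0.026] shift after turn [8.78 0.22 0.33]
```

```bash
python3 -m creep '1 1 -0.25 -0.3 0 -0.017 -0.004;1 2.5 0 0 0 0 0;1 3 0 0 0 0 0;1 3 0 0 0 0 0;1 2 0 0 0 0 0;1 0.8 0 0 0 0 0;1 0 0 0 0 0 0'; python3 plan.py .4388 .0846 .003 -1.19;python3 - <<'E'
from h import *
p,d=ctrl.camera("scene");show(p,(210,90,350,230),5,"s5c.png")
E
```

```text
time_s: 11.22
eef_pos: [0.4449, 0.0894, 0.0609]
eef_rot: [0.133, 0.695, 0.133, -0.694]
wrist_force: [0.4, -0.9, -0.2]
opening: 1.001
t 11.225 pos [0.4449 0.0894 0.0609] down-err [0.001 0.   ] yaw_y -1.193 open 1.001 F [ 0.4 -0.9 -0.2] q [-0.06  0.15  2.03  0.    0.95  1.13]
shift cm in present tool axes [5.79 0.22 0.75]
 turn option: rotvec(tool) [-0.003 -0.001 -0.   ] shift after turn [5.79 0.22 0.74]
 turn option: rotvec(tool) [ 3.139e+00 -0.000e+00  2.000e-03] shift after turn [ 5.79 -0.22 -0.74]
```

View pics/s5c.png

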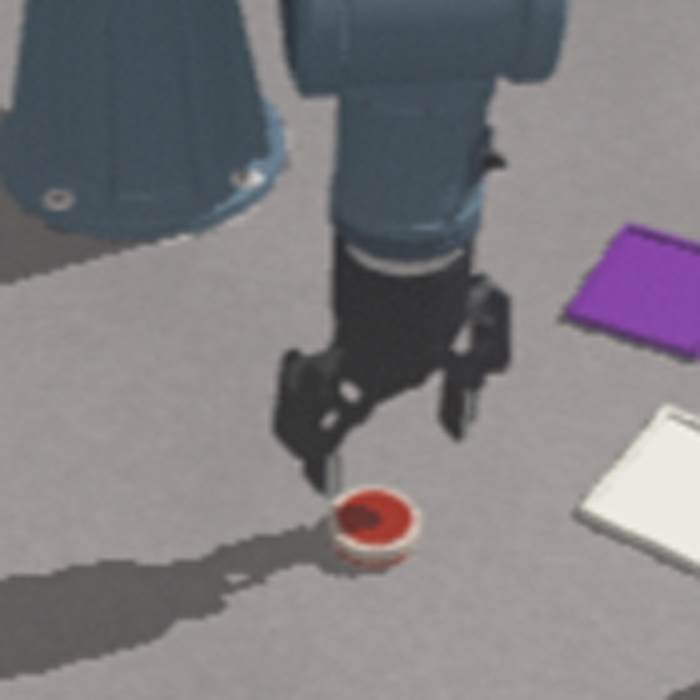

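Open fingers straddle the dish, which is at (375,525) in the crop. Align, then go down.

```bash
python3 -m creep '1 0.3 0.22 0.75 0 0 0;1 0.5 0 0 0 0 0;1 1.5 0 0 0 0 0;1 1.5 0 0 0 0 0;1 0.8 0 0 0 0 0;1 0 0 0 0 0 0'; python3 plan.py .4388 .0846 .003 -1.19
```

```text
time_s: 12.02
eef_pos: [0.4401, 0.0841, 0.0136]
eef_rot: [0.133, 0.696, 0.132, -0.693]
wrist_force: [-0.1, -0.4, 0.0]
opening: 1.007
t 12.025 pos [0.4401 0.0841 0.0136] down-err [0.005 0.   ] yaw_y -1.193 open 1.007 F [-0.1 -0.4  0. ] q [-0.08  0.24  2.06  0.    0.84  1.12]
shift cm in present tool axes [ 1.06 -0.1   0.11]
 turn option: rotvec(tool) [-0.003 -0.005 -0.002] shift after turn [ 1.06 -0.1   0.1 ]
 turn option: rotvec(tool) [ 3.138e+00 -3.000e-03  7.000e-03] shift after turn [ 1.06  0.1  -0.1 ]
```

```bash
python3 -m creep '1 0.6 -0.1 0.1 0 -0.005 -0.002;1 0.5 0 0 0 0 0;1 0 0 0 0 0 0;0 0 0 0 0 0 0;0 0 0 0 0 0 0;0 0 0 0 0 0 0;0 0 0 0 0 0 0;0 0 0 0 0 0 0'; python3 plan.py .4388 .0846 .003 -1.19
```

```text
time_s: 13.02
eef_pos: [0.4401, 0.0847, 0.0034]
eef_rot: [0.133, 0.695, 0.133, -0.694]
wrist_force: [-0.2, 0.1, 0.2]
opening: 0.626
t 13.025 pos [0.4401 0.0847 0.0034] down-err [ 0.002 -0.   ] yaw_y -1.193 open 0.626 F [-0.2  0.1  0.2] q [-0.08  0.26  2.06 -0.    0.82  1.12]
shift cm in present tool axes [ 0.04 -0.04  0.12]
 turn option: rotvec(tool) [-0.003 -0.001 -0.001] shift after turn [ 0.04 -0.04  0.12]
 turn option: rotvec(tool) [ 3.138e+00 -1.000e-03  2.000e-03] shift after turn [ 0.04  0.04 -0.12]
```

```bash
python3 -m creep '0 -0.5 0 0 0 0 0;0 -1.2 0 0 0 0 0;0 -1.5 0 0 0 0 0;0 -1 0 0 0 0 0;0 0 0 0 0 0 0'; python3 plan.py .654 .106 .05 -1.19;python3 - <<'E'
from h import *
p,d=ctrl.camera("scene");show(p,(210,90,350,230),5,"s6c.png")
E
```

```text
time_s: 13.65
eef_pos: [0.4407, 0.0847, 0.0493]
eef_rot: [0.133, 0.696, 0.132, -0.693]
wrist_force: [-0.4, 0.1, -0.4]
opening: 0.629
t 13.65 pos [0.4407 0.0847 0.0493] down-err [ 0.004 -0.   ] yaw_y -1.193 open 0.629 F [-0.4  0.1 -0.4] q [-0.08  0.17  2.05 -0.    0.92  1.12]
shift cm in present tool axes [  0.     5.88 -20.61]
 turn option: rotvec(tool) [-0.003 -0.003 -0.002] shift after turn [ -0.07   5.94 -20.59]
 turn option: rotvec(tool) [ 3.139e+00 -2.000e-03  5.000e-03] shift after turn [-0.07 -5.94 20.59]
```

View pics/s6c.png

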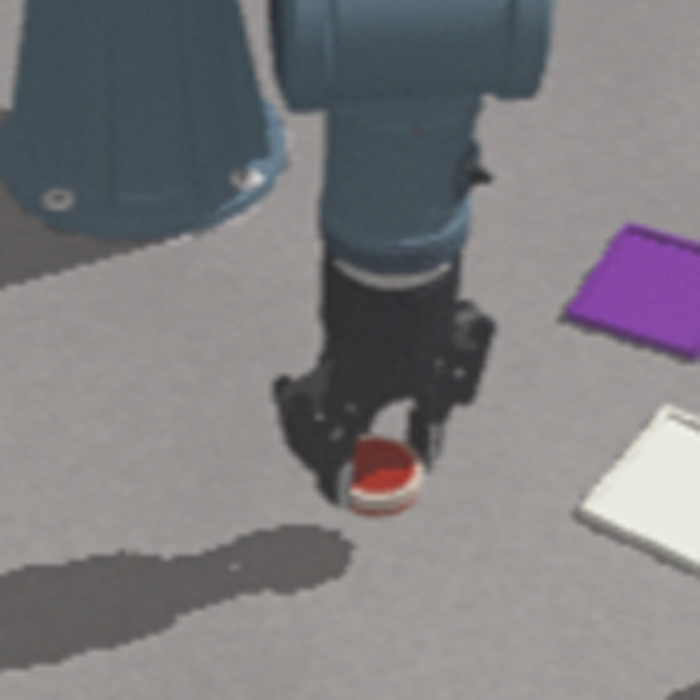

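The dish is held between the fingers at (385,475) in the crop, possibly slightly tilted. Carry it to the round pad.

```bash
python3 -m creep '0 0 0.3 -1 0 0 0;0 -0.2 0.5 -2 0 0 0;0 -0.2 0.8 -3 0 0 0;0 -0.2 0.9 -3.2 0 0 0;0 -0.2 0.9 -3.2 0 0 0;0 -0.2 0.9 -3.2 0 0 0;0 -0.2 0.8 -2.5 0 0 0;0 0 0.5 -1.2 0 0 0;0 0 0 0 0 0 0;0 0 0 0 0 0 0'; python3 plan.py .654 .106 .05 -1.19;python3 - <<'E'
from h import *
p,d=ctrl.camera("scene");show(p,(230,140,390,290),4,"s7c.png")
E
```

```text
time_s: 14.95
eef_pos: [0.6476, 0.1048, 0.0534]
eef_rot: [-0.132, -0.693, -0.133, 0.696]
wrist_force: [-0.5, 0.3, -0.3]
opening: 0.628
t 14.95 pos [0.6476 0.1048 0.0534] down-err [-0.005  0.   ] yaw_y -1.194 open 0.628 F [-0.5  0.3 -0.3] q [-0.02  0.55  1.5   0.    1.1   1.17]
shift cm in present tool axes [ 0.34  0.12 -0.64]
 turn option: rotvec(tool) [-0.004  0.005  0.002] shift after turn [ 0.34  0.12 -0.64]
 turn option: rotvec(tool) [ 3.137e+00  3.000e-03 -8.000e-03] shift after turn [ 0.34 -0.12  0.64]
```

View pics/s7c.png

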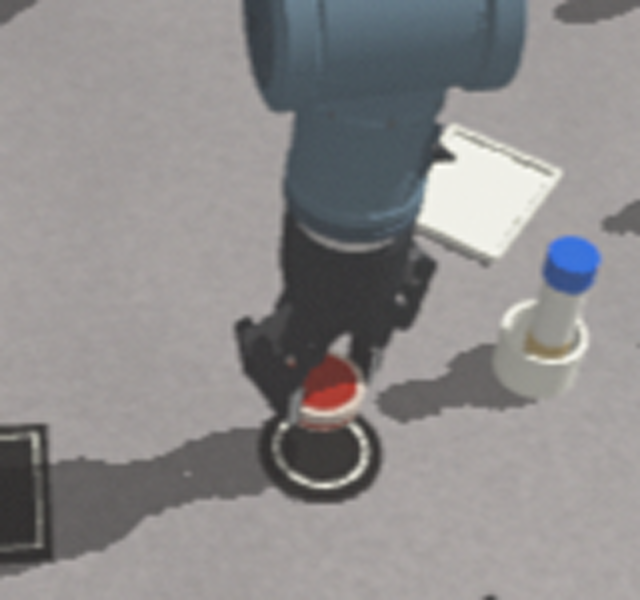

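```bash
python3 -m creep '0 0.3 0.1 -0.7 0 0.005 0.002;0 1 0 -0.1 0 0 0;0 1 0 0 0 0 0;0 0.9 0 0 0 0 0;0 0 0 0 0 0 0;0 0 0 0 0 0 0'; python3 plan.py .654 .106 .0075 -1.19
```

```text
time_s: 15.75
eef_pos: [0.654, 0.1071, 0.0182]
eef_rot: [-0.132, -0.694, -0.133, 0.695]
wrist_force: [0.4, 0.4, 0.2]
opening: 0.629
t 15.75 pos [0.654  0.1071 0.0182] down-err [-0.002  0.   ] yaw_y -1.194 open 0.629 F [0.4 0.4 0.2] q [-0.02  0.61  1.49  0.    1.04  1.18]
shift cm in present tool axes [1.07 0.1  0.04]
 turn option: rotvec(tool) [-0.004  0.002  0.001] shift after turn [1.07 0.1  0.04]
 turn option: rotvec(tool) [ 3.138e+00  1.000e-03 -3.000e-03] shift after turn [ 1.07 -0.1  -0.04]
```

```bash
python3 -m creep '0 0.4 0.1 -0.08 0 0 0;0 0.4 0 0 0 0 0;0 0.3 0 0 0 0 0;0 0 0 0 0 0 0;0 0 0 0 0 0 0'; python3 plan.py .654 .106 .0075 -1.19
```

```text
time_s: 16.38
eef_pos: [0.6558, 0.1063, 0.0074]
eef_rot: [-0.132, -0.694, -0.132, 0.695]
wrist_force: [-1.4, -0.3, 0.2]
opening: 0.629
t 16.375 pos [0.6558 0.1063 0.0074] down-err [-0.  0.] yaw_y -1.194 open 0.629 F [-1.4 -0.3  0.2] q [-0.02  0.63  1.49  0.    1.02  1.18]
shift cm in present tool axes [-0.01 -0.03  0.18]
 turn option: rotvec(tool) [-0.004  0.     0.   ] shift after turn [-0.01 -0.04  0.18]
 turn option: rotvec(tool) [ 3.138  0.    -0.   ] shift after turn [-0.01  0.04 -0.18]
```

```bash
python3 -m creep '0 0.15 0 0.1 0 0 0;0 0.1 0 0 0 0 0;0.7 0 0 0 0 0 0;1 0 0 0 0 0 0;1 0 0 0 0 0 0;1 0 0 0 0 0 0;1 -0.8 0 0 0 0 0;1 -2 0 0 0 0 0;1 -3 0 0 0 0 0;1 -3 0 0 0 0 0'; python3 plan.py .442 -.2812 .12 1.287;python3 - <<'E'
from h import *
p,d=ctrl.camera("scene");show(p,(230,140,390,290),4,"s8c.png")
E
```

```text
time_s: 17.62
eef_pos: [0.6543, 0.1062, 0.0979]
eef_rot: [-0.132, -0.694, -0.133, 0.695]
wrist_force: [0.3, -0.6, -0.0]
opening: 1.003
t 17.625 pos [0.6543 0.1062 0.0979] down-err [-0.002  0.   ] yaw_y -1.194 open 1.003 F [ 0.3 -0.6 -0. ] q [-0.02  0.51  1.47  0.    1.17  1.18]
shift cm in present tool axes [-2.18 28.2  34.  ]
 turn option: rotvec(tool) [-2.481e+00 -1.000e-03  3.000e-03] shift after turn [ -2.21 -43.13  -9.54]
 turn option: rotvec(tool) [0.661 0.002 0.001] shift after turn [-2.21 43.13  9.54]
```

View pics/s8c.png

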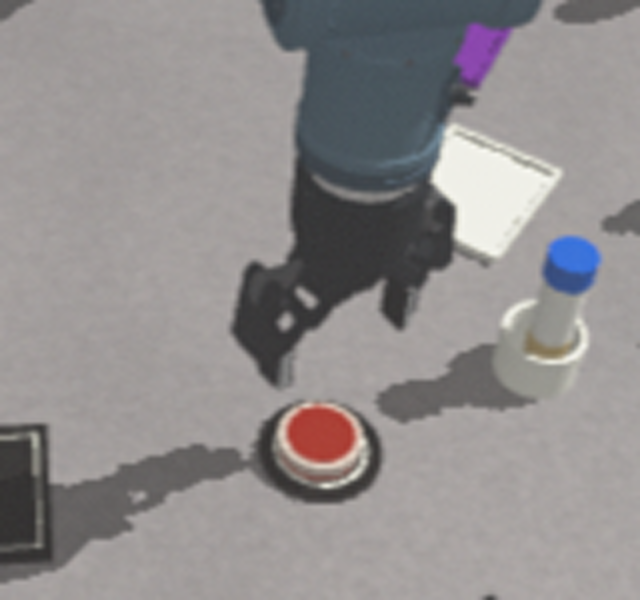

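The dish sits on the pad inside the white ring at (322,440). Next the mailer: turn by 0.66 while rising, then translate.

```bash
python3 -m creep '1 -1 0 0 0.15 0 0;1 -1 0 0 0.15 0 0;1 -1 0 0 0.15 0 0;1 -0.5 0 0 0.12 0 0;1 0 0 0 0.08 0 0;1 0 0 0 0 0 0'; python3 plan.py .442 -.2812 .12 -1.855
```

```text
time_s: 18.42
eef_pos: [0.6609, 0.1064, 0.1513]
eef_rot: [-0.104, 0.706, -0.102, -0.693]
wrist_force: [-0.2, -0.4, -1.2]
opening: 0.999
t 18.425 pos [0.6609 0.1064 0.1513] down-err [0.02 0.  ] yaw_y -1.864 open 0.999 F [-0.2 -0.4 -1.2] q [-0.02  0.45  1.44  0.    1.24  1.85]
shift cm in present tool axes [ 2.69 43.45  9.81]
 turn option: rotvec(tool) [-0.009 -0.019  0.006] shift after turn [ 3.13 43.35 10.14]
 turn option: rotvec(tool) [3.133 0.009 0.03 ] shift after turn [  3.13 -43.35 -10.14]
```

```bash
python3 -m creep '1 0.3 2 0.5 0 -0.018 0.005;1 0.3 4 1 0 0 0;1 0.3 5 1.2 0 0 0;1 0.3 5 1.2 0 0 0;1 0.3 5 1.2 0 0 0;1 0.3 5 1.2 0 0 0;1 0.3 5 1.2 0 0 0;1 0.3 5 1.2 0 0 0;1 0.3 4 0.9 0 0 0;1 0 1.5 0.5 0 0 0'; python3 plan.py .442 -.2812 .08 -1.855
```

```text
time_s: 19.68
eef_pos: [0.4327, -0.2795, 0.1241]
eef_rot: [0.099, -0.699, 0.099, 0.702]
wrist_force: [0.6, 1.4, 0.0]
opening: 0.995
t 19.675 pos [ 0.4327 -0.2795  0.1241] down-err [-0.005  0.   ] yaw_y -1.851 open 0.995 F [0.6 1.4 0. ] q [-0.8   0.18  1.85 -0.    1.12  1.05]
shift cm in present tool axes [ 4.41 -0.1  -0.96]
 turn option: rotvec(tool) [ 0.004  0.005 -0.001] shift after turn [ 4.41 -0.1  -0.94]
 turn option: rotvec(tool) [-3.137e+00  1.000e-03  7.000e-03] shift after turn [4.41 0.1  0.94]
```

```bash
python3 -m creep '1 1 -0.1 -0.9 0 0.005 0;1 1.5 0 0 0 0 0;1 1.5 0 0 0 0 0;1 0.6 0 0 0 0 0;1 0 0 0 0 0 0'; python3 plan.py .442 -.2812 .003 -1.855;python3 - <<'E'
from h import *
p,d=ctrl.camera("scene");show(p,(100,100,260,260),4,"s9c.png")
E
```

```text
time_s: 20.3
eef_pos: [0.4417, -0.278, 0.0737]
eef_rot: [0.098, -0.7, 0.097, 0.701]
wrist_force: [-0.7, -0.0, 0.6]
opening: 1.003
t 20.3 pos [ 0.4417 -0.278   0.0737] down-err [-0.002  0.002] yaw_y -1.848 open 1.003 F [-0.7 -0.   0.6] q [-0.79  0.27  1.85  0.    1.02  1.06]
shift cm in present tool axes [ 7.06  0.32 -0.14]
 turn option: rotvec(tool) [0.007 0.002 0.002] shift after turn [ 7.07  0.3  -0.12]
 turn option: rotvec(tool) [-3.134e+00 -3.000e-03  4.000e-03] shift after turn [ 7.07 -0.3   0.12]
```

View pics/s9c.png

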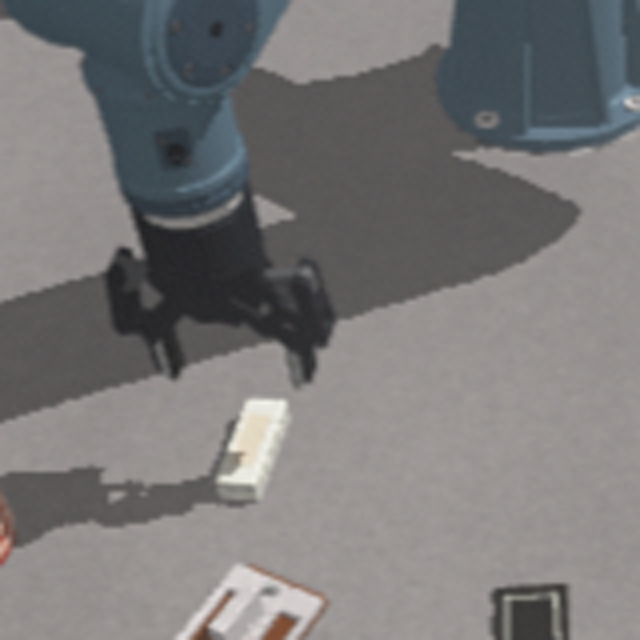

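The jaws straddle the mailer, at (253,450) in the crop, across its width. Go down.

```bash
python3 -m creep '1 1 0.3 -0.1 0 0 0;1 2 0 0 0 0 0;1 2 0 0 0 0 0;1 1 0 0 0 0 0;1 0.5 0 0 0 0 0;1 0 0 0 0 0 0;1 0 0 0 0 0 0'; python3 plan.py .442 -.2812 .003 -1.855
```

```text
time_s: 21.22
eef_pos: [0.444, -0.2837, 0.0085]
eef_rot: [-0.097, 0.701, -0.098, -0.699]
wrist_force: [0.2, 0.3, 0.5]
opening: 0.997
t 21.225 pos [ 0.444  -0.2837  0.0085] down-err [ 0.003 -0.002] yaw_y -1.847 open 0.997 F [0.2 0.3 0.5] q [-0.79  0.39  1.86  0.    0.88  1.05]
shift cm in present tool axes [ 0.55 -0.19  0.26]
 turn option: rotvec(tool) [ 0.008 -0.003 -0.001] shift after turn [ 0.55 -0.19  0.26]
 turn option: rotvec(tool) [-3.134e+00  2.000e-03 -5.000e-03] shift after turn [ 0.55  0.19 -0.26]
```

```bash
python3 -m creep '1 0.5 -0.15 0.2 0 -0.003 0;1 0 0 0 0 0 0;0 0 0 0 0 0 0;0 0 0 0 0 0 0;0 0 0 0 0 0 0;0 0 0 0 0 0 0;0 0 0 0 0 0 0;0 0 0 0 0 0 0'; python3 plan.py .442 -.2812 .003 -1.855
```

```text
time_s: 22.22
eef_pos: [0.4434, -0.2825, 0.0047]
eef_rot: [-0.096, 0.701, -0.099, -0.7]
wrist_force: [0.5, -0.8, 1.3]
opening: 0.33
t 22.225 pos [ 0.4434 -0.2825  0.0047] down-err [ 0.002 -0.004] yaw_y -1.847 open 0.33 F [ 0.5 -0.8  1.3] q [-0.79  0.4   1.87 -0.    0.88  1.06]
shift cm in present tool axes [ 0.17 -0.09  0.17]
 turn option: rotvec(tool) [ 0.008 -0.003 -0.003] shift after turn [ 0.17 -0.09  0.17]
 turn option: rotvec(tool) [-3.134  0.005 -0.004] shift after turn [ 0.17  0.09 -0.17]
```

```bash
python3 -m creep '0 -0.5 0 0 0 0 0;0 -1.2 0 0 0 0 0;0 -2 0 0 0 0 0;0 -2 0 0 0.09 0 0;0 -1 0 0 0.08 0 0;0 0 0 0 0 0 0'; python3 plan.py .651 -.102 .07 -1.676;python3 - <<'E'
from h import *
p,d=ctrl.camera("scene");show(p,(100,100,260,260),4,"s10c.png")
E
```

```text
time_s: 22.98
eef_pos: [0.4432, -0.2822, 0.0764]
eef_rot: [-0.157, 0.69, -0.159, -0.688]
wrist_force: [0.6, -0.5, -0.8]
opening: 0.333
t 22.975 pos [ 0.4432 -0.2822  0.0764] down-err [ 0.002 -0.004] yaw_y -2.021 open 0.333 F [ 0.6 -0.5 -0.8] q [-0.79  0.27  1.85 -0.    1.02  1.23]
shift cm in present tool axes [  0.62 -25.27 -10.86]
 turn option: rotvec(tool) [-0.345 -0.003 -0.003] shift after turn [  0.64 -20.1  -18.77]
 turn option: rotvec(tool) [ 2.796 -0.005  0.004] shift after turn [ 0.64 20.1  18.77]
```

View pics/s10c.png

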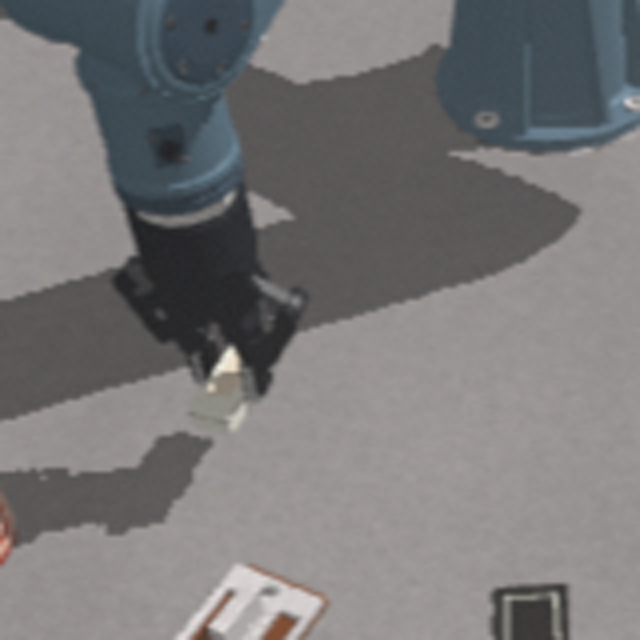

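The last turn went the wrong way: +x turns lower the yaw. The mailer also looks pitched in the grip (crop (222,400)). Measuring its tilt with depth.

```bash
python3 - <<'E'
from h import *
p,d=ctrl.camera("scene");W=cloud("scene",d);show(p,(135,175,175,215),15,"s11c.png")
pi=p.astype(int)
for n in("top",):
    q,dd=ctrl.camera(n);show(q,(280,150,400,250),6,"t11c.png")
for v in range(184,212,2):
    print(v,[tuple(np.round(W[v,u]*1e3).astype(int)) for u in range(146,166,3)])
E
```

```text
184 [(np.int64(447), np.int64(-306), np.int64(130)), (np.int64(440), np.int64(-299), np.int64(122)), (np.int64(431), np.int64(-293), np.int64(113)), (np.int64(467), np.int64(-278), np.int64(145)), (np.int64(470), np.int64(-270), np.int64(146)), (np.int64(463), np.int64(-264), np.int64(138)), (np.int64(450), np.int64(-258), np.int64(125))]
186 [(np.int64(445), np.int64(-307), np.int64(121)), (np.int64(444), np.int64(-300), np.int64(118)), (np.int64(434), np.int64(-294), np.int64(108)), (np.int64(318), np.int64(-309), np.int64(0)), (np.int64(464), np.int64(-273), np.int64(133)), (np.int64(470), np.int64(-264), np.int64(137)), (np.int64(461), np.int64(-258), np.int64(128))]
188 [(np.int64(446), np.int64(-309), np.int64(114)), (np.int64(444), np.int64(-302), np.int64(111)), (np.int64(436), np.int64(-295), np.int64(102)), (np.int64(323), np.int64(-309), np.int64(-4)), (np.int64(462), np.int64(-274), np.int64(124)), (np.int64(467), np.int64(-266), np.int64(127)), (np.int64(466), np.int64(-258), np.int64(124))]
190 [(np.int64(330), np.int64(-337), np.int64(-2)), (np.int64(448), np.int64(-30
[... 2897 characters left out ...]
0), np.int64(-281), np.int64(-2))]
208 [(np.int64(408), np.int64(-335), np.int64(-2)), (np.int64(408), np.int64(-326), np.int64(-4)), (np.int64(407), np.int64(-318), np.int64(-7)), (np.int64(413), np.int64(-308), np.int64(-3)), (np.int64(414), np.int64(-299), np.int64(-3)), (np.int64(415), np.int64(-290), np.int64(-4)), (np.int64(417), np.int64(-281), np.int64(-3))]
210 [(np.int64(419), np.int64(-334), np.int64(0)), (np.int64(418), np.int64(-325), np.int64(-2)), (np.int64(419), np.int64(-317), np.int64(-4)), (np.int64(424), np.int64(-307), np.int64(0)), (np.int64(422), np.int64(-299), np.int64(-3)), (np.int64(426), np.int64(-290), np.int64(-1)), (np.int64(426), np.int64(-281), np.int64(-3))]
```

View pics/s11c.png

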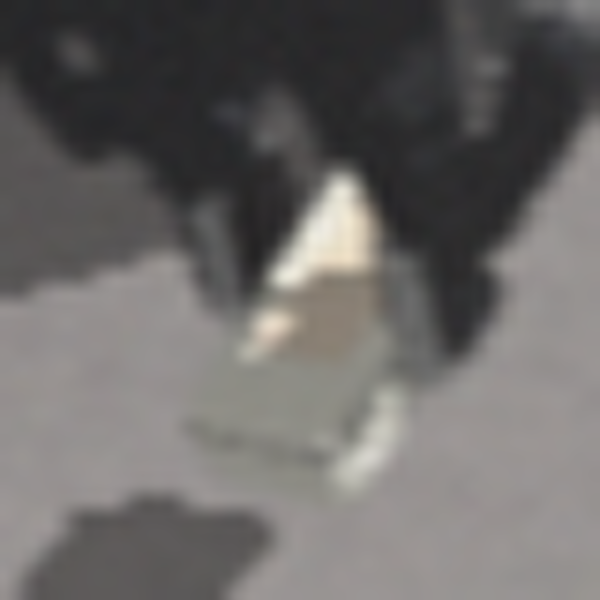

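View pics/t11c.png

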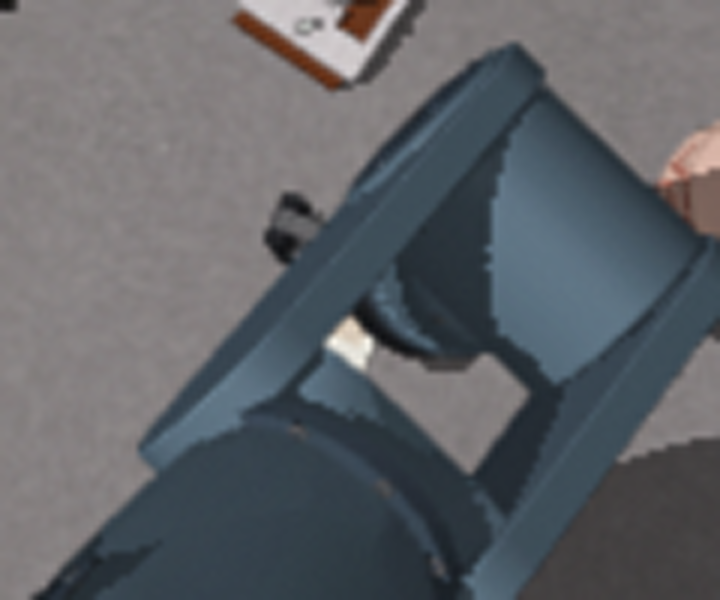

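The mailer's top is level (z = 87–91 mm along its whole length); the dark patch was the gripper's shadow. Turn back and carry it.

```bash
python3 -m creep '0 0 0 0 -0.12 0 0;0 0 0 0 -0.12 0 0;0 0 -1 -1 -0.1 0 0;0 0 -2 -2 0 0 0;0 0 -3 -3 0 0 0;0 0 -3 -3 0 0 0;0 0 -3 -3 0 0 0;0 0 -3 -3 0 0 0;0 0 -2 -2 0 0 0;0 0 -1 -1 0 0 0'; python3 plan.py .651 -.102 .05 -1.676
```

```text
time_s: 24.38
eef_pos: [0.6396, -0.1134, 0.0653]
eef_rot: [0.034, -0.702, 0.03, 0.711]
wrist_force: [-0.2, -0.2, -0.5]
opening: 0.335
t 24.375 pos [ 0.6396 -0.1134  0.0653] down-err [-0.013  0.006] yaw_y -1.661 open 0.335 F [-0.2 -0.2 -0.5] q [-0.36  0.53  1.51  0.    1.12  1.3 ]
shift cm in present tool axes [ 1.52 -1.23 -1.05]
 turn option: rotvec(tool) [0.015 0.013 0.005] shift after turn [ 1.53 -1.25 -1.01]
 turn option: rotvec(tool) [-3.127 -0.007  0.021] shift after turn [1.53 1.25 1.01]
```

```bash
python3 -m creep '0 0 -0.8 -0.7 0.01 0.012 0.005;0 0.8 -0.45 -0.5 0 0 0;0 1 0 0 0 0 0;0 0.6 0 0 0 0 0;0 0 0 0 0 0 0;0 0 0 0 0 0 0'; python3 plan.py .651 -.102 .009 -1.676; python3 - <<'E'
from h import *
p,d=ctrl.camera("scene");show(p,(160,170,300,290),5,"s12c.png")
E
```

```text
time_s: 25.12
eef_pos: [0.6505, -0.1033, 0.0375]
eef_rot: [0.036, -0.704, 0.036, 0.708]
wrist_force: [0.4, -0.6, 0.2]
opening: 0.336
t 25.125 pos [ 0.6505 -0.1033  0.0375] down-err [-0.005 -0.   ] yaw_y -1.673 open 0.336 F [ 0.4 -0.6  0.2] q [-0.34  0.58  1.49 -0.    1.07  1.34]
shift cm in present tool axes [ 2.85 -0.14 -0.05]
 turn option: rotvec(tool) [ 0.003  0.005 -0.001] shift after turn [ 2.85 -0.13 -0.03]
 turn option: rotvec(tool) [-3.139e+00  1.000e-03  8.000e-03] shift after turn [2.85 0.13 0.03]
```

View pics/s12c.png

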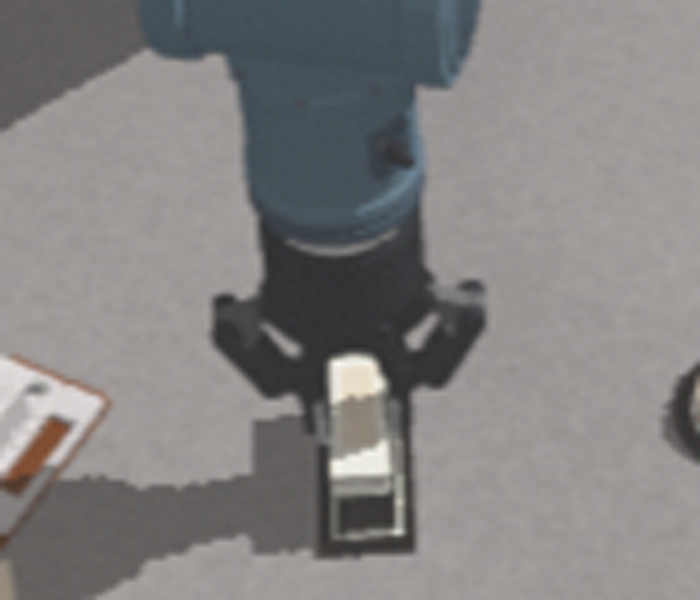

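The mailer is in line above the pad (mailer (360,430), pad outline (365,500)). Lower it.

```bash
python3 -m creep '0 0.6 -0.14 -0.2 0 0.004 0;0 0.8 0 0 0 0 0;0 0.7 0 0 0 0 0;0 0.4 0 0 0 0 0;0 0 0 0 0 0 0'; python3 plan.py .651 -.102 .009 -1.676
```

```text
time_s: 25.8
eef_pos: [0.6528, -0.1021, 0.0109]
eef_rot: [0.036, -0.706, 0.036, 0.706]
wrist_force: [0.2, -0.3, -0.5]
opening: 0.333
t 25.8 pos [ 0.6528 -0.1021  0.0109] down-err [-0.    -0.001] yaw_y -1.673 open 0.333 F [ 0.2 -0.3 -0.5] q [-0.33  0.62  1.5  -0.    1.03  1.34]
shift cm in present tool axes [0.19 0.01 0.18]
 turn option: rotvec(tool) [ 0.003  0.    -0.001] shift after turn [0.19 0.01 0.18]
 turn option: rotvec(tool) [-3.139e+00  1.000e-03  1.000e-03] shift after turn [ 0.19 -0.01 -0.18]
```

```bash
python3 -m creep '0 0.2 0 0 0 0 0;0 0.15 0 0 0 0 0;0 0.15 0 0 0 0 0'; python3 plan.py .651 -.102 .009 -1.676
```

```text
time_s: 26.18
eef_pos: [0.653, -0.1022, 0.0087]
eef_rot: [0.036, -0.706, 0.036, 0.706]
wrist_force: [-5.5, 1.7, 10.9]
opening: 0.335
t 26.175 pos [ 0.653  -0.1022  0.0087] down-err [-0.001 -0.001] yaw_y -1.673 open 0.335 F [-5.5  1.7 10.9] q [-0.33  0.62  1.49 -0.    1.02  1.34]
shift cm in present tool axes [-0.03  0.    0.21]
 turn option: rotvec(tool) [ 0.003  0.001 -0.001] shift after turn [-0.03  0.01  0.21]
 turn option: rotvec(tool) [-3.139e+00  2.000e-03  1.000e-03] shift after turn [-0.03 -0.01 -0.21]
```

Contact on the pad. Release, rise, then look at everything.

```bash
python3 -m creep '0.5 -0.1 0 0 0 0 0;0.7 0 0 0 0 0 0;0.7 0 0 0 0 0 0;0.7 -1 0 0 0 0 0;0.7 -2 0 0 0 0 0;0.7 -3 0 0 0 0 0;0.7 -4 0 0 0 0 0;0.7 -4 0 0 0 0 0;0.7 -3 0 1 0 0 0;0.7 -1 0 2 0 0 0'; python3 plan.py .611 -.2885 .12 0.951; python3 - <<'E'
from h import *
p,d=ctrl.camera("scene");cv2.imwrite("pics/scene2.png",p);show(p,(100,110,400,310),2.6,"s13c.png")
p,d=ctrl.camera("top");cv2.imwrite("pics/top2.png",p);show(p,(100,100,400,300),2.6,"t13c.png")
E
```

```text
time_s: 27.42
eef_pos: [0.6248, -0.0995, 0.2043]
eef_rot: [-0.035, 0.709, -0.037, -0.704]
wrist_force: [-0.9, 0.3, -0.7]
opening: 0.699
t 27.425 pos [ 0.6248 -0.0995  0.2043] down-err [ 0.007 -0.004] yaw_y -1.673 open 0.699 F [-0.9  0.3 -0.7] q [-0.34  0.32  1.49 -0.    1.32  1.33]
shift cm in present tool axes [ 8.49 18.92 -0.49]
 turn option: rotvec(tool) [-2.624e+00  1.000e-03 -1.000e-02] shift after turn [  8.43 -16.19   9.86]
 turn option: rotvec(tool) [ 0.518 -0.008 -0.001] shift after turn [ 8.43 16.19 -9.86]
```

View pics/s13c.png

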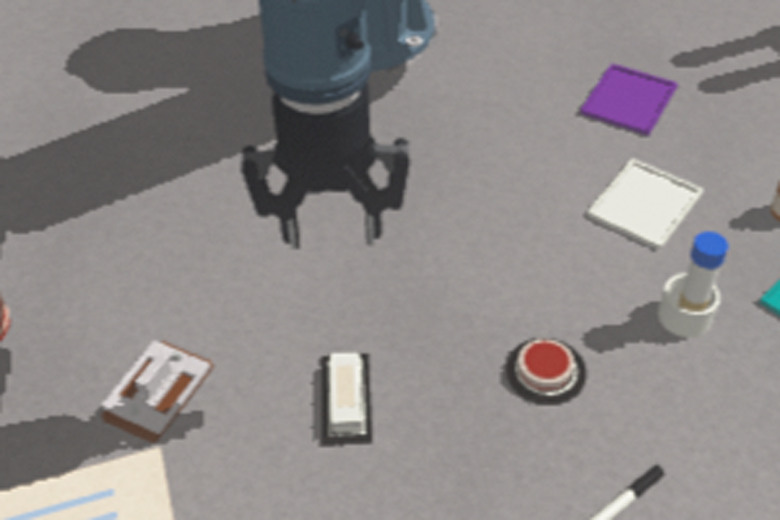

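View pics/t13c.png

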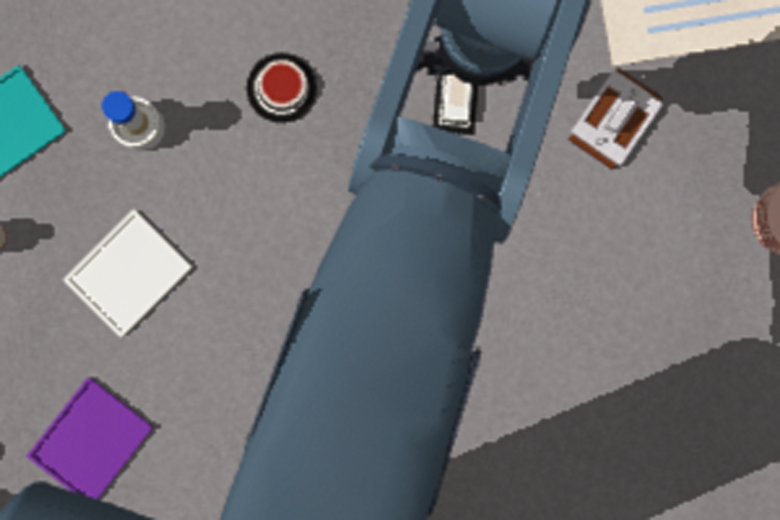

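The mailer is on its pad (345,395), dish on its ring (547,362), tube in its cup (690,290). Now refine the plate pose by overlaying its model on both views.

```bash
cat > ov.py <<'E'
from h import *
def R2(a): return np.array([[np.cos(a),-np.sin(a)],[np.sin(a),np.cos(a)]])
def ov(n,im,x,y,a,box,s,name,zb=.012):
    x0,y0,x1,y1=box;o=cv2.resize(im[y0:y1,x0:x1],None,fx=s,fy=s,interpolation=cv2.INTER_CUBIC)
    for hx,hy,z,c in((.045,.035,zb+.006,(0,255,0)),(.020,.006,zb+.032,(0,0,255))):
        P=np.array([[hx,hy],[-hx,hy],[-hx,-hy],[hx,-hy]])@R2(a).T+[x,y]
        q=np.array([(w2pix(n,[*p,z])-[x0,y0]+.5)*s-.5 for p in P]);cv2.polylines(o,[np.round(q).astype(int)],True,c,1)
    for sx in(-1,1):
        P=R2(a)@[sx*.036,0]+[x,y];q=(w2pix(n,[*P,.026])-[x0,y0]+.5)*s-.5;cv2.circle(o,tuple(np.round(q).astype(int)),3,(255,0,0),1)
    cv2.imwrite("pics/"+name,o)
E
python3 - <<'E'
from ov import *
s=cv2.imread("pics/scene2.png");t=cv2.imread("pics/top2.png")
ov("scene",s,.611,-.2885,-.62,(130,230,190,290),8,"ovs.png")
ov("top",t,.611,-.2885,-.62,(310,115,370,175),8,"ovt.png")
cv2.imwrite("pics/ov1.png",np.hstack([cv2.resize(cv2.imread("pics/"+f),(400,400)) for f in("ovs.png","ovt.png")]))
E
```

```text
(no output)
```

View pics/ov1.png

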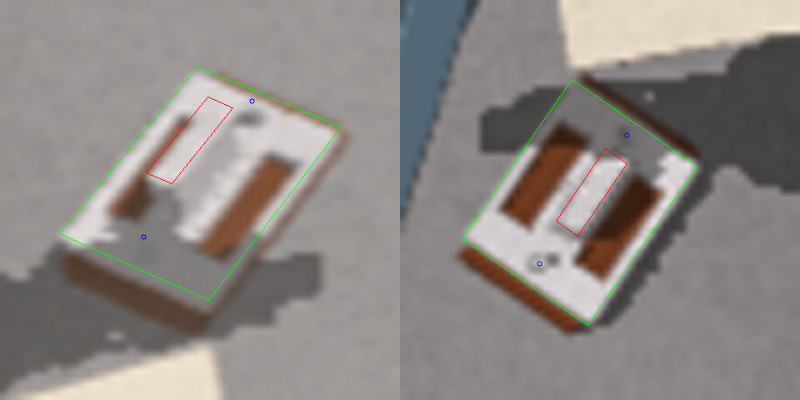

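The model outline fits in both views. I'll use the half-turned grasp (turn −2.62) so the last joint stays well inside its range at the tray.

```bash
python3 -m creep '0.7 0 0 0 -0.15 0 0;0.7 0 0 0 -0.17 0 0;0.7 0 0 0 -0.17 0 0;0.7 0 0 0 -0.17 0 0;0.7 0 0 0 -0.17 0 0;0.7 0 0 0 -0.17 0 0;0.7 0 0 0 -0.17 0 0;0.7 0 0 0 -0.17 0 0;0.7 0 0 0 -0.17 0 0;0.7 0 0 0 -0.17 0 0'; python3 plan.py .611 -.2885 .12 0.951;
```

```text
time_s: 28.78
eef_pos: [0.6259, -0.099, 0.2046]
eef_rot: [0.517, 0.485, 0.513, -0.484]
wrist_force: [-0.6, 0.6, -0.2]
opening: 0.704
t 28.775 pos [ 0.6259 -0.099   0.2046] down-err [ 0.006 -0.002] yaw_y 0.061 open 0.704 F [-0.6  0.6 -0.2] q [-0.34  0.33  1.48 -0.    1.33 -0.4 ]
shift cm in present tool axes [ 8.5  -2.69 18.8 ]
 turn option: rotvec(tool) [-0.89   0.005 -0.004] shift after turn [  8.46 -16.29   9.8 ]
 turn option: rotvec(tool) [ 2.252 -0.005 -0.006] shift after turn [ 8.46 16.29 -9.8 ]
```

```bash
python3 -m creep '0.7 0 0 0 -0.17 0 0;0.7 0 0 0 -0.17 0 0;0.7 0 0 0 -0.17 0 0;0.7 0 0 0 -0.17 0 0;0.7 0 0 0 -0.12 0 0;0.7 0 0 0 -0.07 0 0;0.7 0 0 0 0 0 0'; python3 plan.py .611 -.2885 .12 0.951;
```

```text
time_s: 29.65
eef_pos: [0.6273, -0.0989, 0.2038]
eef_rot: [0.676, 0.212, 0.673, -0.212]
wrist_force: [0.4, -0.3, -0.4]
opening: 0.703
t 29.65 pos [ 0.6273 -0.0989  0.2038] down-err [ 0.004 -0.001] yaw_y 0.961 open 0.703 F [ 0.4 -0.3 -0.4] q [-0.34  0.33  1.48  0.    1.33 -1.3 ]
shift cm in present tool axes [  8.4  -16.49   9.48]
 turn option: rotvec(tool) [ 0.01   0.004 -0.002] shift after turn [  8.38 -16.38   9.68]
 turn option: rotvec(tool) [-3.132e+00  2.000e-03  7.000e-03] shift after turn [ 8.38 16.38 -9.68]
```

```bash
python3 -m creep '0.6 0 -1.5 0.9 0.01 0.004 0;0.6 0.8 -3 1.8 0 0 0;0.6 1.2 -3.4 2 0 0 0;0.6 1.5 -3.4 2 0 0 0;0.6 1.5 -2.5 1.5 0 0 0;0.6 1 -1.2 0.7 0 0 0;0.6 0.5 0 0 0 0 0;0.6 0 0 0 0 0 0'; python3 plan.py .611 -.2885 .08 0.951;
```

```text
time_s: 30.65
eef_pos: [0.6116, -0.2833, 0.1374]
eef_rot: [0.673, 0.22, 0.671, -0.219]
wrist_force: [0.7, 0.3, -0.1]
opening: 0.599
t 30.65 pos [ 0.6116 -0.2833  0.1374] down-err [0.002 0.   ] yaw_y 0.939 open 0.599 F [ 0.7  0.3 -0.1] q [-0.61  0.48  1.41  0.    1.24 -1.55]
shift cm in present tool axes [ 5.74 -0.46  0.25]
 turn option: rotvec(tool) [-0.012  0.002 -0.001] shift after turn [ 5.74 -0.46  0.25]
 turn option: rotvec(tool) [ 3.13e+00 -2.00e-03 -2.00e-03] shift after turn [ 5.74  0.46 -0.25]
```

```bash
python3 -m creep '0.6 1 -0.46 0.25 -0.012 0.002 0;0.6 1.5 0 0 0 0 0;0.6 1.5 0 0 0 0 0;0.6 1 0 0 0 0 0;0.6 0.5 0 0 0 0 0;0.6 0 0 0 0 0 0'; python3 plan.py .611 -.2885 .023 0.951;python3 - <<'E'
from h import *
p,d=ctrl.camera("scene");show(p,(110,180,210,290),6,"s14c.png")
E
```

```text
time_s: 31.4
eef_pos: [0.6118, -0.2856, 0.0788]
eef_rot: [0.674, 0.215, 0.674, -0.213]
wrist_force: [-0.4, -0.1, 0.4]
opening: 0.6
t 31.4 pos [ 0.6118 -0.2856  0.0788] down-err [0.    0.002] yaw_y 0.956 open 0.6 F [-0.4 -0.1  0.4] q [-0.61  0.55  1.44  0.    1.15 -1.57]
shift cm in present tool axes [ 5.58 -0.3   0.11]
 turn option: rotvec(tool) [ 0.005 -0.001 -0.002] shift after turn [ 5.58 -0.29  0.11]
 turn option: rotvec(tool) [-3.137e+00  3.000e-03 -1.000e-03] shift after turn [ 5.58  0.29 -0.11]
```

View pics/s14c.png

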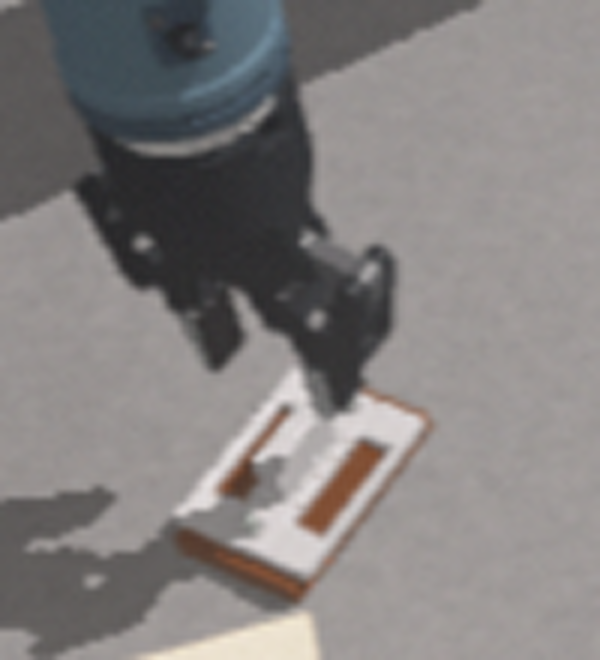

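The jaws straddle the grip bar across its width, fingers at (210,340) and (335,380) in the crop. Go down.

```bash
python3 -m creep '0.6 1 -0.3 0.1 0.005 0 -0.002;0.6 1.5 0 0 0 0 0;0.6 1.4 0 0 0 0 0;0.6 0.8 0 0 0 0 0;0.6 0.2 0 0 0 0 0;0.6 0 0 0 0 0 0'; python3 plan.py .611 -.2885 .024 0.951
```

```text
time_s: 32.2
eef_pos: [0.6111, -0.2892, 0.0269]
eef_rot: [0.673, 0.216, 0.673, -0.216]
wrist_force: [0.7, -0.2, -0.3]
opening: 0.602
t 32.2 pos [ 0.6111 -0.2892  0.0269] down-err [-0. -0.] yaw_y 0.95 open 0.602 F [ 0.7 -0.2 -0.3] q [-0.62  0.62  1.45 -0.    1.07 -1.57]
shift cm in present tool axes [ 0.29  0.05 -0.05]
 turn option: rotvec(tool) [-0.001  0.     0.   ] shift after turn [ 0.29  0.05 -0.05]
 turn option: rotvec(tool) [ 3.141e+00  1.000e-03 -0.000e+00] shift after turn [ 0.29 -0.05  0.05]
```

```bash
python3 -m creep '0.6 0.25 0.05 -0.05 0 0 0;0.3 0 0 0 0 0 0;0 0 0 0 0 0 0;0 0 0 0 0 0 0;0 0 0 0 0 0 0;0 0 0 0 0 0 0;0 0 0 0 0 0 0;0 0 0 0 0 0 0'; python3 plan.py .611 -.2885 .024 0.951
```

```text
time_s: 33.2
eef_pos: [0.6114, -0.2898, 0.0259]
eef_rot: [0.674, 0.215, 0.673, -0.217]
wrist_force: [-1.1, -1.7, 0.5]
opening: 0.125
t 33.2 pos [ 0.6114 -0.2898  0.0259] down-err [ 0.001 -0.003] yaw_y 0.95 open 0.125 F [-1.1 -1.7  0.5] q [-0.62  0.63  1.45 -0.    1.06 -1.57]
shift cm in present tool axes [ 0.19  0.09 -0.11]
 turn option: rotvec(tool) [-0.001  0.003  0.001] shift after turn [ 0.19  0.09 -0.11]
 turn option: rotvec(tool) [ 3.141e+00  2.000e-03 -4.000e-03] shift after turn [ 0.19 -0.09  0.11]
```

```bash
python3 -m creep '0 -0.4 0 0 0 0 0;0 -0.5 0 0 0 0 0;0 -0.5 0 0 0 0 0;0 0 0 0 0 0 0'; python3 plan.py .6114 -.2898 .056 0.951
```

```text
time_s: 33.7
eef_pos: [0.6115, -0.2894, 0.0404]
eef_rot: [0.674, 0.215, 0.673, -0.217]
wrist_force: [-1.3, -1.4, -1.2]
opening: 0.125
t 33.7 pos [ 0.6115 -0.2894  0.0404] down-err [ 0.001 -0.002] yaw_y 0.95 open 0.125 F [-1.3 -1.4 -1.2] q [-0.62  0.61  1.45 -0.    1.09 -1.57]
shift cm in present tool axes [-1.56 -0.04  0.02]
 turn option: rotvec(tool) [-0.001  0.002  0.001] shift after turn [-1.56 -0.04  0.02]
 turn option: rotvec(tool) [ 3.141e+00  1.000e-03 -4.000e-03] shift after turn [-1.56  0.04 -0.02]
```

```bash
python3 -m creep '0 -0.6 0 0 0 0 0;0 -0.8 0 0 0 0 0;0 -0.8 0 0 0 0 0;0 -0.5 0 0 0 0 0;0 0 0 0 0 0 0'; python3 plan.py .6114 -.2898 .056 0.951;python3 - <<'E'
from h import *
p,d=ctrl.camera("scene");W=cloud("scene",d);show(p,(110,180,210,290),6,"s15c.png");np.save("pics/W15.npy",W)
m=(W[...,2]>.03)&(W[...,2]<.065)&(abs(W[...,0]-.611)<.07)&(abs(W[...,1]+.29)<.07)&(p.min(-1)>100)
X=W[m];A=np.c_[X[:,:2],np.ones(len(X))];k=np.ones(len(X),bool)
for _ in range(6):
    c=np.linalg.lstsq(A[k],X[k,2],rcond=None)[0];r=abs(X[:,2]-A@c);k=r<.005
print(c,k.sum(),len(X),"z at centre",c[0]*.6114-c[1]*.2898+c[2])
E
```

```text
time_s: 34.33
eef_pos: [0.612, -0.2888, 0.0701]
eef_rot: [0.674, 0.215, 0.672, -0.216]
wrist_force: [-0.1, 0.1, -1.8]
opening: 0.122
t 34.325 pos [ 0.612  -0.2888  0.0701] down-err [ 0.002 -0.002] yaw_y 0.95 open 0.122 F [-0.1  0.1 -1.8] q [-0.62  0.57  1.44 -0.    1.13 -1.57]
shift cm in present tool axes [ 1.41 -0.11  0.  ]
 turn option: rotvec(tool) [-0.001  0.003  0.   ] shift after turn [ 1.41 -0.11  0.01]
 turn option: rotvec(tool) [ 3.141  0.    -0.005] shift after turn [ 1.41  0.11 -0.01]
[ 0.00037691 -0.007087    0.05760419] 443 456 z at centre 0.05988844209151725
```

View pics/s15c.png

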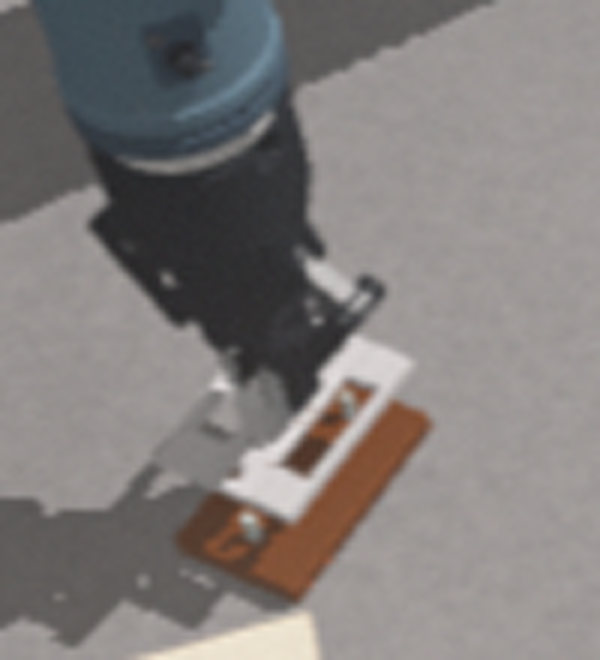

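The plate is up off the dowels and level: plane fit slope 0.007, top at about 60 mm. Turn by 0.17 and carry it to the tray.

```bash
python3 -m creep '0 -0.5 0 0 0.04 0 0;0 -0.5 0 0 0.05 0 0;0 -0.4 0 0 0.05 0 0;0 0 0 0 0.03 0 0;0 0 0 0 0 0 0'; python3 plan.py .4362 .290 .075 0.778
```

```text
time_s: 35.0
eef_pos: [0.6105, -0.288, 0.0819]
eef_rot: [0.652, 0.274, 0.652, -0.274]
wrist_force: [-0.2, 0.6, -1.4]
opening: 0.123
t 35.0 pos [ 0.6105 -0.288   0.0819] down-err [-0.001  0.   ] yaw_y 0.775 open 0.123 F [-0.2  0.6 -1.4] q [-0.62  0.55  1.44 -0.    1.16 -1.39]
shift cm in present tool axes [  0.73  27.99 -53.49]
 turn option: rotvec(tool) [-0.003 -0.001  0.   ] shift after turn [  0.69  28.15 -53.4 ]
 turn option: rotvec(tool) [3.139e+00 0.000e+00 1.000e-03] shift after turn [  0.69 -28.15  53.4 ]
```

```bash
python3 -m creep '0 0 0.5 -0.9 0 0 0;0 0 0.9 -1.8 0 0 0;0 0 1.4 -2.7 0 0 0;0 0 1.6 -3.1 0 0 0;0 0 1.6 -3.1 0 0 0;0 0 1.6 -3.1 0 0 0;0 0 1.6 -3.1 0 0 0;0 0 1.6 -3.1 0 0 0;0 0 1.6 -3.1 0 0 0;0 0 1.4 -2.7 0 0 0'; python3 plan.py .4362 .290 .075 0.778
```

```text
time_s: 36.25
eef_pos: [0.5151, 0.0118, 0.0806]
eef_rot: [0.651, 0.273, 0.654, -0.272]
wrist_force: [0.3, 0.5, -1.0]
opening: 0.122
t 36.25 pos [0.5151 0.0118 0.0806] down-err [-0.003  0.003] yaw_y 0.778 open 0.122 F [ 0.3  0.5 -1. ] q [-0.21  0.24  1.87  0.    1.03 -0.99]
shift cm in present tool axes [  0.67  13.92 -25.35]
 turn option: rotvec(tool) [ 0.    -0.004 -0.   ] shift after turn [  0.56  13.91 -25.36]
 turn option: rotvec(tool) [-3.141  0.    -0.006] shift after turn [  0.56 -13.91  25.36]
```

```bash
python3 -m creep '0 0 1.5 -2.8 0 -0.003 0;0 0 1.6 -3.1 0 0 0;0 0 1.6 -3.1 0 0 0;0 0 1.6 -3.1 0 0 0;0 0 1.6 -3.1 0 0 0;0 0 1.6 -2.8 0 0 0;0 0 1.1 -2.1 0 0 0;0 0 0.8 -1.4 0 0 0;0 0 0 0 0 0 0;0 0 0 0 0 0 0'; python3 plan.py .4362 .290 .075 0.778
```

```text
time_s: 37.5
eef_pos: [0.4357, 0.2565, 0.0809]
eef_rot: [0.653, 0.27, 0.654, -0.269]
wrist_force: [0.2, -0.5, -2.2]
opening: 0.12
t 37.5 pos [0.4357 0.2565 0.0809] down-err [-0.001  0.002] yaw_y 0.788 open 0.12 F [ 0.2 -0.5 -2.2] q [ 0.3   0.22  1.9   0.    1.02 -0.49]
shift cm in present tool axes [ 0.6   2.41 -2.32]
 turn option: rotvec(tool) [ 0.01  -0.002 -0.   ] shift after turn [ 0.59  2.38 -2.35]
 turn option: rotvec(tool) [-3.131e+00  1.000e-03 -3.000e-03] shift after turn [ 0.59 -2.38  2.35]
```

```bash
python3 -m creep '0 0 1.2 -1.1 0.01 -0.002 0;0 0 1 -0.9 0 0 0;0 0.5 0.2 -0.2 0 0 0;0 0.8 0 0 0 0 0;0 0.8 0 0 0 0 0;0 0 0 0 0 0 0;0 0 0 0 0 0 0'; python3 plan.py .4362 .290 .022 0.778;python3 - <<'E'
from h import *
p,d=ctrl.camera("scene");cv2.imwrite("pics/s16.png",p);show(p,(290,110,420,240),5,"s16c.png")
E
```

```text
time_s: 38.38
eef_pos: [0.4379, 0.2863, 0.0574]
eef_rot: [0.652, 0.273, 0.652, -0.275]
wrist_force: [0.5, -0.7, -0.9]
opening: 0.124
t 38.375 pos [0.4379 0.2863 0.0574] down-err [-0.002 -0.002] yaw_y 0.775 open 0.124 F [ 0.5 -0.7 -0.9] q [ 0.35  0.3   1.86 -0.    0.99 -0.42]
shift cm in present tool axes [ 3.54  0.15 -0.39]
 turn option: rotvec(tool) [-0.003  0.     0.002] shift after turn [ 3.54  0.14 -0.39]
 turn option: rotvec(tool) [ 3.138  0.004 -0.   ] shift after turn [ 3.54 -0.14  0.39]
```

View pics/s16c.png

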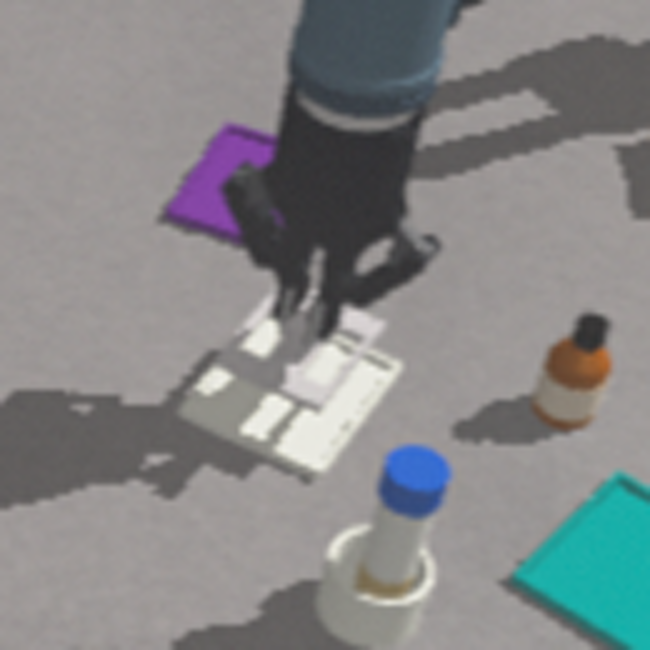

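The plate is level above the tray, aligned, and there's nothing in the way. Lower it.

```bash
python3 -m creep '0 0.3 0.15 -0.28 0 0 0.002;0 0.7 0 0 0 0 0;0 0.7 0 0 0 0 0;0 0.6 0 0 0 0 0;0 0 0 0 0 0 0;0 0 0 0 0 0 0'; python3 plan.py .4362 .290 .018 0.778
```

```text
time_s: 39.17
eef_pos: [0.437, 0.2896, 0.0329]
eef_rot: [0.652, 0.274, 0.652, -0.274]
wrist_force: [0.4, 0.8, -0.7]
opening: 0.124
t 39.175 pos [0.437  0.2896 0.0329] down-err [ 0. -0.] yaw_y 0.775 open 0.124 F [ 0.4  0.8 -0.7] q [ 0.36  0.34  1.86 -0.    0.94 -0.42]
shift cm in present tool axes [ 1.49 -0.03 -0.09]
 turn option: rotvec(tool) [-0.003  0.     0.   ] shift after turn [ 1.49 -0.03 -0.09]
 turn option: rotvec(tool) [ 3.138  0.    -0.   ] shift after turn [1.49 0.03 0.09]
```

```bash
python3 -m creep '0 0.5 0 0 0 0 0;0 0.5 0 0 0 0 0;0 0.4 0 0 0 0 0;0 0.1 0 0 0 0 0;0 0 0 0 0 0 0'; python3 plan.py .4362 .290 .018 0.778
```

```text
time_s: 39.8
eef_pos: [0.4373, 0.2897, 0.0178]
eef_rot: [0.652, 0.274, 0.652, -0.274]
wrist_force: [-0.9, -0.0, -0.7]
opening: 0.128
t 39.8 pos [0.4373 0.2897 0.0178] down-err [ 0.001 -0.   ] yaw_y 0.775 open 0.128 F [-0.9 -0.  -0.7] q [ 0.36  0.37  1.86 -0.    0.9  -0.42]
shift cm in present tool axes [-0.02 -0.06 -0.1 ]
 turn option: rotvec(tool) [-0.003  0.001 -0.   ] shift after turn [-0.02 -0.06 -0.1 ]
 turn option: rotvec(tool) [ 3.138e+00 -0.000e+00 -1.000e-03] shift after turn [-0.02  0.06  0.1 ]
```

```bash
python3 -m creep '0 0.15 0 0 0 0 0;0 0.15 0 0 0 0 0'; python3 plan.py .4362 .290 .018 0.778
```

```text
time_s: 40.05
eef_pos: [0.4374, 0.2897, 0.0177]
eef_rot: [0.652, 0.273, 0.652, -0.274]
wrist_force: [-8.0, -3.6, 17.5]
opening: 0.122
t 40.05 pos [0.4374 0.2897 0.0177] down-err [-0.    -0.001] yaw_y 0.776 open 0.122 F [-8.  -3.6 17.5] q [ 0.36  0.37  1.86 -0.    0.91 -0.42]
shift cm in present tool axes [-0.03 -0.06 -0.1 ]
 turn option: rotvec(tool) [-0.002  0.     0.001] shift after turn [-0.03 -0.06 -0.1 ]
 turn option: rotvec(tool) [ 3.139e+00  2.000e-03 -1.000e-03] shift after turn [-0.03  0.06  0.1 ]
```

Firm contact on the tray floor. Release, rise straight, then back off toward the start side to clear the views.

```bash
python3 -m creep '0.3 -0.1 0 0 0 0 0;0.5 0 0 0 0 0 0;0.5 0 0 0 0 0 0;0.5 -0.8 0 0 0 0 0;0.5 -2 0 0 0 0 0;0.5 -3 0 0 0 0 0;0.5 -4 0 0 0 0 0;0.5 -4 0 0 0 0 0;0.5 -3 0 0 0 0 0;0.5 -1 0 0 0 0 0'; python3 plan.py .35 -.45 .25
```

```text
time_s: 41.3
eef_pos: [0.4371, 0.2897, 0.2034]
eef_rot: [0.652, 0.273, 0.652, -0.274]
wrist_force: [0.6, -0.3, -0.6]
opening: 0.499
t 41.3 pos [0.4371 0.2897 0.2034] down-err [-0.001 -0.001] yaw_y 0.775 open 0.499 F [ 0.6 -0.3 -0.6] q [ 0.36  0.1   1.76 -0.    1.29 -0.42]
shift cm in present tool axes [ -4.57 -58.    46.74]
```

```bash
python3 -m creep '0.5 -0.3 -2 1.6 0 0 0;0.5 -0.3 -3.7 3 0 0 0;0.5 -0.3 -3.7 3 0 0 0;0.5 -0.3 -3.7 3 0 0 0;0.5 -0.3 -3.7 3 0 0 0;0.5 -0.3 -3.7 3 0 0 0;0.5 -0.3 -3.7 3 0 0 0;0.5 -0.3 -3.7 3 0 0 0;0.5 -0.3 -3.7 3 0 0 0;0.5 -0.3 -3.7 3 0 0 0'; python3 plan.py .35 -.45 .25
```

```text
time_s: 42.55
eef_pos: [0.3804, -0.1714, 0.228]
eef_rot: [0.65, 0.271, 0.656, -0.272]
wrist_force: [1.1, -0.2, 0.3]
opening: 0.501
t 42.55 pos [ 0.3804 -0.1714  0.228 ] down-err [-0.008  0.002] yaw_y 0.782 open 0.501 F [ 1.1 -0.2  0.3] q [-0.71 -0.18  1.98 -0.    1.35 -1.49]
shift cm in present tool axes [ -2.23 -21.8   17.61]
```

```bash
python3 -m creep '0.5 -0.3 -3.7 3 0 0 0;0.5 -0.3 -3.7 3 0 0 0;0.5 -0.3 -3.7 3 0 0 0;0.5 0 -3.7 3 0 0 0;0.5 0 -3.7 3 0 0 0;0.5 0 -3 2.5 0 0 0;0.5 0 -1.5 1.2 0 0 0;0.5 0 0 0 0 0 0'; python3 plan.py .35 -.45 .25; python3 - <<'E'
from h import *
for n in("scene","top"):
    p,d=ctrl.camera(n);cv2.imwrite(f"pics/{n}9.png",p);np.save(f"pics/{n}9.npy",d)
show(cv2.imread("pics/scene9.png"),(190,150,420,290),3.4,"s17c.png")
show(cv2.imread("pics/top9.png"),(80,100,300,250),3.4,"t17c.png")
E
```

```text
time_s: 43.55
eef_pos: [0.3424, -0.4758, 0.227]
eef_rot: [0.646, 0.276, 0.658, -0.271]
wrist_force: [-0.5, -0.5, 0.2]
opening: 0.499
t 43.55 pos [ 0.3424 -0.4758  0.227 ] down-err [-0.013  0.013] yaw_y 0.776 open 0.499 F [-0.5 -0.5  0.2] q [-1.15  0.22  1.57 -0.01  1.37 -1.92]
shift cm in present tool axes [-2.28  2.35 -1.36]
```

View pics/s17c.png

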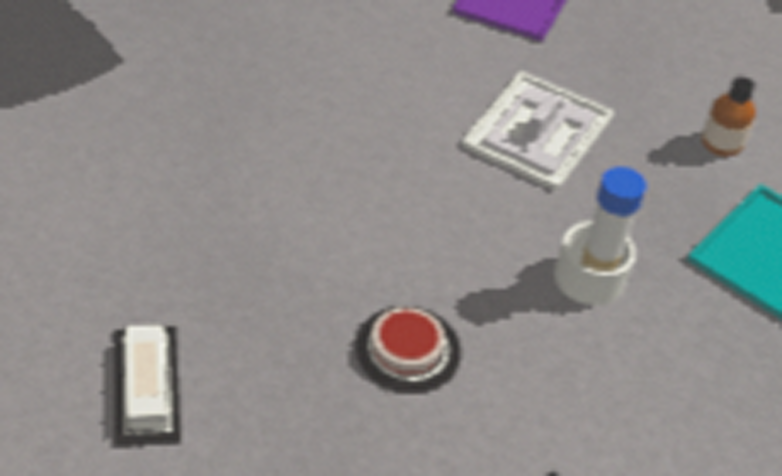

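View pics/t17c.png

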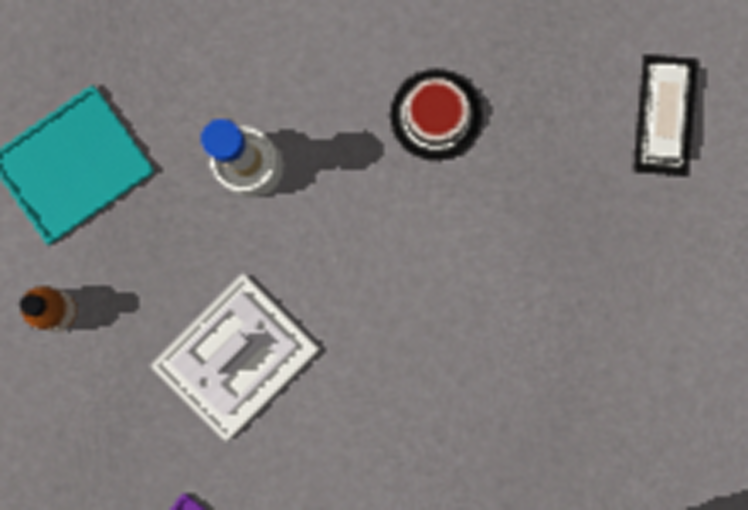

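Everything appears in place: plate inside the tray rim, tube in the cup, dish inside the ring, mailer inside its outline. Now numeric checks.

```bash
sed 's/0\.png/9.png/;/^go(/d' m1.py > m2.py; cat >> m2.py <<'E'
red=lambda h,p:(h[...,1]>120)&((h[...,0]<12)|(h[...,0]>168))
go("dish",.654,.106,.022,red,.05)
go("tubecap",.610,.275,.120,lambda h,p:(h[...,1]>130)&(h[...,0]>95)&(h[...,0]<130),.04)
go("box",.651,-.102,.024,lambda h,p:p.min(-1)>120,.07)
go("dpad",.654,.106,.004,lambda h,p:p.max(-1)<62,.06)
go("bottlecap",.478,.44,.075,lambda h,p:p.max(-1)<60,.04)
for n in("top",):
    for k in("0","9"):
        im=cv2.imread(f"pics/{n}{k}.png")
        c=rect(n,im,.49,-.49,.06,.07);h=cv2.cvtColor(c,cv2.COLOR_BGR2HSV).astype(int)
        print("stack",k,blob((h[...,1]>45)&(c.max(-1)>110),.49,-.49,.07))
        c=rect(n,im,.476,.44,.075,.05);print("bottlecap",k,blob(c.max(-1)<50,.476,.44,.05))
from ov import ov
for n,b in(("top",(120,170,180,240)),("scene",(315,160,375,210))):
    ov(n,ims[n],.4367,.290,-.793,b,8,f"ov9{n}.png",zb=.004)
a=[cv2.resize(cv2.imread(f"pics/ov9{n}.png"),(400,400)) for n in("top","scene")];cv2.imwrite("pics/ov9.png",np.hstack(a))
D=np.load("pics/top9.npy");W=cloud("top",D)
for nm,(x,y,z) in dict(plate=(.40,.325,.01),dish=(.654,.106,.022),box=(.651,-.102,.024),cap=(.61,.275,.12)).items():
    u,v=np.round(w2pix("top",[x,y,z])).astype(int);print(nm,"z",np.round(np.median(W[v-2:v+3,u-2:u+3,2]),4))
print("tube foot/cap pix scene",w2pix("scene",[.6105,.2757,.12]))
E
python3 m2.py
```

```text
dish top {'c': (0.6554, 0.1046), 'cen': (0.6554, 0.1049), 'size': (44.5, 44.2), 'yaw': np.float64(0.785), 'deq': np.float64(44.6)}
dish scene {'c': (0.6563, 0.1051), 'cen': (0.6562, 0.1051), 'size': (43.9, 43.4), 'yaw': np.float64(-0.567), 'deq': np.float64(43.5)}
tubecap top {'c': (0.6112, 0.276), 'cen': (0.6113, 0.2758), 'size': (35.0, 34.5), 'yaw': np.float64(-1.571), 'deq': np.float64(34.5)}
tubecap scene {'c': (0.6219, 0.2733), 'cen': (0.6214, 0.2728), 'size': (48.3, 31.3), 'yaw': np.float64(-0.464), 'deq': np.float64(39.3)}
box top {'c': (0.6507, -0.1023), 'cen': (0.652, -0.1036), 'size': (139.5, 139.5), 'yaw': np.float64(0.0), 'deq': np.float64(155.5)}
box scene {'c': (0.6507, -0.1022), 'cen': (0.6464, -0.1006), 'size': (139.5, 139.5), 'yaw': np.float64(-1.571), 'deq': np.float64(144.7)}
dpad top {'c': (0.6536, 0.1053), 'cen': (0.6538, 0.1052), 'size': (83.9, 83.0), 'yaw': np.float64(1.134), 'deq': np.float64(83.3)}
dpad scene {'c': (0.6638, 0.1029), 'cen': (0.6709, 0.0949), 'size': (78.7, 64.0), 'yaw': np.float64(1.272), 'deq': np.float64(32.0)}
bottlecap top {'c': (0.4792, 0
[... 186 characters left out ...]
13.6), 'yaw': np.float64(-0.588), 'deq': np.float64(19.9)}
stack 0 {'c': (0.4879, -0.4861), 'cen': (0.4872, -0.4872), 'size': (110.5, 89.8), 'yaw': np.float64(-1.454), 'deq': np.float64(100.0)}
bottlecap 0 {'c': (0.4792, 0.4464), 'cen': (0.4794, 0.4464), 'size': (22.0, 16.4), 'yaw': np.float64(1.391), 'deq': np.float64(18.9)}
stack 9 {'c': (0.4879, -0.4861), 'cen': (0.4872, -0.4873), 'size': (110.8, 89.8), 'yaw': np.float64(-1.449), 'deq': np.float64(100.1)}
bottlecap 9 {'c': (0.4792, 0.4466), 'cen': (0.4794, 0.4464), 'size': (21.6, 16.2), 'yaw': np.float64(1.391), 'deq': np.float64(18.8)}
plate z 0.004
dish z 0.0234
box z 0.0241
cap z 0.12
tube foot/cap pix scene [372.05431558 202.13637589]
```

View pics/ov9.png

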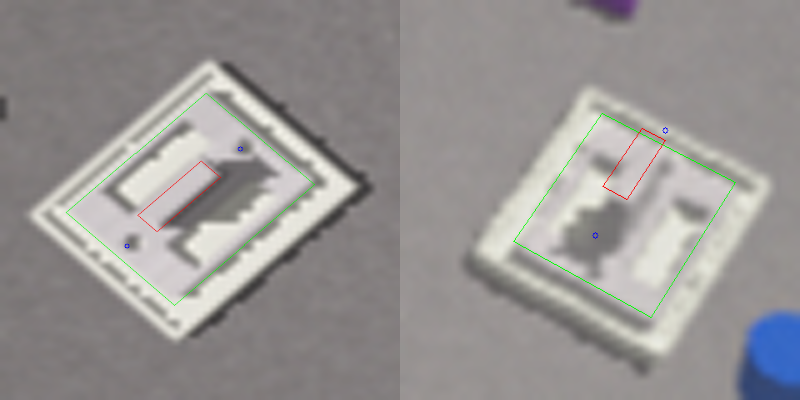

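```bash
sed -i '/^go(/d;/^for n in/,$d' m2.py; cat >> m2.py <<'E'
go("box",.651,-.102,.024,lambda h,p:(p.max(-1)>150)&((np.indices(p.shape[:2])-140)**2).sum(0).__lt__(95**2),.07)
go("pad",.651,-.102,.004,lambda h,p:p.max(-1)<62,.07)
E
python3 m2.py; python3 - <<'E'
from meas import *
im=cv2.imread("pics/top9.png");cv2.imwrite("pics/boxfin.png",cv2.resize(rect("top",im,.651,-.102,.024,.07),(560,560)))
E
```

```text
box top {'c': (0.6492, -0.1003), 'cen': (0.6509, -0.1008), 'size': (89.2, 33.8), 'yaw': np.float64(-0.099), 'deq': np.float64(57.9)}
box scene {'c': (0.6518, -0.1004), 'cen': (0.6534, -0.1007), 'size': (90.8, 34.6), 'yaw': np.float64(-0.096), 'deq': np.float64(59.7)}
pad top {'c': (0.6507, -0.1046), 'cen': (0.6511, -0.1035), 'size': (108.2, 54.2), 'yaw': np.float64(-0.103), 'deq': np.float64(83.0)}
pad scene {'c': (0.6541, -0.1026), 'cen': (0.6733, -0.1161), 'size': (104.5, 46.2), 'yaw': np.float64(-0.105), 'deq': np.float64(24.9)}
```

View pics/boxfin.png

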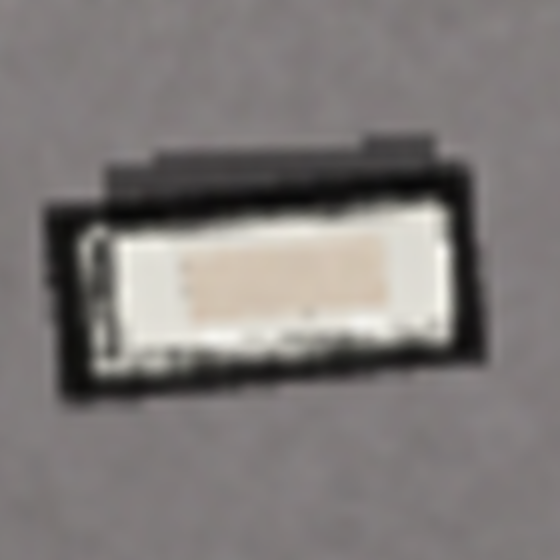

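The mailer lies inside the printed outline, about 2 mm off centre, yaw −0.10 against the pad's −0.10. Everything checks, so I'm handing in.

```bash
python3 -c "
from bench import ctrl
o=ctrl.get_obs();print(o['time_s'],abs(o['dq']).max());print(ctrl.hand_in())"
```

```text
43.65 0.02278698376085316
the job is handed in; nothing more can be done
None
```

I handed the job in at 43.65 s with all four things in their places. `hand_in` reports no verdict, so what follows rests on my own camera checks.

| Thing | Offset from centre of its place | Other checks |
|---|---|---|
| Tube | about 2 mm | upright in the cup, cap top at 120 mm |
| Dish | 1–2 mm | inside the white ring, top at about 23 mm |
| Mailer | about 2 mm | yaw −0.10 for both mailer and pad, top at 24 mm |
| Plate | about 1 mm | drawn outline fits in both views, inside the tray rim |

- **Plate:** I lifted it straight up off the dowels. A plane fit after the lift showed about 0.007 rad of tilt.
- **Bystanders:** The amber bottle and the dish stack read the same as at the start, to within 0.2 mm.
- **Arm:** It stands clear of everything, with the gripper at about 0.23 m height.

**Checks that failed or disagreed:**
- The depth spot-check on the plate read 4 mm, about the tray-floor height, against the expected 10 mm. I put that down to depth noise or reading a slot in the plate. The overlays and the contact height when I set it down (about 4 mm) do agree.
- Some colour masks failed in the scene view (cup, tube cap, pads). For those I relied on the top view and the overlays.
- While I carried the mailer it looked tilted in one picture. Depth showed it was level and the dark patch was the gripper's shadow.

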